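Pry the retaining clip off a sample carousel spindle

ROBOT

A 6-joint arm with a two-finger parallel gripper is mounted at the origin on the work surface. World frame = base frame: x ahead of the robot, y to its left, z up, the work surface at z = 0. Lengths are in m, angles in rad, forces in N, time in s.
With the tool pointing down it reaches from about 0.425 to 0.95 m from the base axis. Payload 3.5 kg.
Tool frame: the origin (TCP) lies between the finger pads; the fingertips stand 17 mm ahead of it and the grasp point (between the pads) lies 2 mm behind it (ctrl.tip_reach is the distance from the TCP to the fingertips, in m); z points along the fingers, y is the direction in which the jaws open and shut (so a half turn about z gives the same grasp; the last joint's range is limited). The gripper opens to 85 mm and grips with 20 to 120 N. Pads are 22 mm wide; open, the fingers measure 114 mm over their backs; the gripper's body (76 mm by 85 mm) begins 54 mm behind the grasp point. The pads swing forward as they close: fully open they stand 13 mm farther back than shut.
Start: joints at [-1.37, 0.286, 1.577, -0, 1.279, -0.15], TCP at [0.232, -0.634, 0.209] pointing down, gripper open.
Joint ranges: [-2.77, 2.77], [-0.9, 2.22], [0.21, 2.48], [-1.53, 4.67], [0.24, 2.81], [-2.84, 2.84]. Speed limits (rad/s): [2.79, 2.79, 3.14, 3.14, 3.14, 3.14].

INTERFACE

Orientations are given as a unit quaternion [x, y, z, w].
In Python, from plant import monitor, imaging, workorder, ctrl gives the robot as it stands.
- The arm moves only by the tool send_rows, never from a script. Its argument "rows" is a list of rows, each a list of 4 numbers: the shift along the world's x, y, z normalised to -1 to 1, where 1 is 0.3 m, then the turn about the world's z normalised to -1 to 1, where 1 is 360 degrees. A call has 1 to 20 rows; each row is the pose to reach, as a shift and turn from the pose commanded when the call began, turning the shorter way round; what a row does not reach only later rows make up. A row lasts 1/8 s, in which the tool goes at most 62.5 mm and 10.7 degrees, less where a joint would pass 70% of its speed; a pose out of reach is approached as far as the arm can. A call with a number of a shift or a turn outside -1 to 1 is refused whole. A call with a gripper value outside its range is refused whole. "jaw" is the closure, from 0 (fully open) to 1 (shut), set as the call begins (left out, the last holds). The fingers move at their own pace and stop on an object; "newtons" is the grip in N (left out, the last holds). Time passes only in rows, so rows that repeat a pose let the fingers close. It gives the time, the measured TCP pose, the force and the opening at its end, in the units of the state.
- monitor.get_state(): the state, without advancing time (a new reading comes with each control period).
- imaging.read_camera(name): name is "side" or "top" or "wrist"; returns the picture (400x640x3 uint8, red, green, blue); there is no depth.
- imaging.calibration(name): a dict with "intrinsics" (3x3 intrinsics, pixels), "dist_coeffs" ([k1, k2, p1, p2, k3] as OpenCV has them; the pictures are not rectified), "cam_to_world" (4x4, takes a point from camera to world coordinates). Camera axes: x right, y up, looking along -z (the intrinsics and any distortion apply to the point x, -y, -z); pixel columns grow to the right and rows downward; lengths in m; the calibration is good to about 2 mm. A picture is of the moment at which its call begins: read the wrist's pose just before it. calibration takes no time and is no camera call; for the wrist camera it gives the pose at the moment of the call.
- workorder.sign_off(): hands the job in, once; it reports no verdict.
The state is a dict: "time": time; "qpos": joint angles; "dq": joint speeds; "joint_efforts": joint torques, N m; "eef_pos": TCP position; "tcp_rot": TCP orientation; "contact_force": force on the tool from outside, world axes, zero at the start; "wrist_torque": the same for the moment, N m; "opening": opening from 0.0 (shut) to 1.0 (fully open).
Only numpy, scipy, OpenCV 4.12 (cv2) and the standard library are available. Lean on these libraries where they do the work, as an engineer would, in place of code of your own. Each camera call takes 0.05 s, during which the arm holds its last target.

TASK

Take the blue hooked pick from its rest, put its hook in the eye of the red spring clip and pry the clip out of the groove of the carousel's spindle; do not touch the clip with the gripper while it is on the spindle. Then put the pick back in its rest, hook down, and put the clip in the round steel dish so that it lies on the dish's floor. Leave the bottle and the green lamp where they are.

Things in the scene. Friction and masses are not known exactly. Their poses are not given: they have to be found in the camera images.
- pick_grip (a point): Centre of the pick's blue handle, a bar 100 x 14 x 14 mm along its own x, z up as it lies in the rest. A steel shank of 6 mm diameter goes on along +x at the height of the handle's centre and at x = +85 mm bends straight down (-z), ending 32 mm below the handle's centre. The pick weighs about 50 g. It starts in its rest.
- pick_tip (a point): Round lower end of the pick's hook, 85 mm ahead (+x) of and 32 mm below the handle's centre.
- clip_eye (a point): Centre of the eye of the red clip (about 30 g), half-way up its 8 mm thickness: a 15 x 15 mm hole right through, in a frame 25 mm wide (y) whose outer end lies 13.5 mm from the eye's centre. The clip's -x points from the ring axis out through the eye: drawing the eye that way by 30 mm pulls the clip off. The sprung arms let go at a pull of about 5 to 9 N.
- clip_ring (a point): Centre of the clip's open ring, half-way up its thickness, 24.5 mm from the eye's centre along the clip's +x; on the spindle axis while the clip is on. The arms end 9 mm beyond it (+x). The clip is 32 mm across the arms (y).
- spindle (a point): Axis of the carousel's upright spindle at the height of the turntable's flat top, 60 mm above the table. Above it the spindle has a groove 18 mm in diameter, 10 mm high, where the clip lies on the turntable, then a head 25 mm in diameter, its top 24 mm above the turntable. The turntable is a fixed disc of 98 mm radius on a fixed white housing 210 mm square.
- rest_seat (a point): Where the handle's centre lies in the rest, 52 mm above the table; x is along the handle. The grey fixed rest carries the handle in two open-topped slots 22 mm wide, 10 mm long, 40 mm to either side along x, their floor 45 mm and walls 57 mm above the table; between them is room to grasp. Its base is 120 x 60 x 8 mm.
- dish_in (a point): Centre of the inner floor (4 mm above the table) of the fixed round steel dish, 112 mm inner diameter, its rim 22 mm above the table.
- bottle: Amber bottle with blue cap, 56 mm in diameter, 120 mm tall, origin under its centre. A bystander.
- lamp: Green glowing column lamp, 60 mm in diameter, 127 mm tall, origin under its centre. A bystander.

How it is judged:
By the outcome, as a careful person would: the job done as asked, in the order asked, and still so for the second after the job is handed in, with the robot touching nothing.
It also fails if it takes over 67 s, if anything falls off the work surface, if the arm or the gripper's body presses on something with over 40 N, if the wrist force passes 120 N, or if a joint passes its speed limit or range.

## Working session

There is one attempt and no reset: what is moved stays moved. The work goes in short steps, Python scripts to look and compute and a tool call to move; the robot and the scene stay as the last step left them, time stands still between calls to the robot, and variables do not carry over. Pictures are saved under pics/ and viewed, and the job is handed in when it is done.

Besides the shell and the picture viewer there is one more tool, called after "Emit:" as a command line: name --pt "numbers of a row" for each row, then --argument value for the rest. send_rows: Moves the arm, as the interface text tells. Scaled input: -1 to 1 covers 0.3 m each way for a shift and 360 degrees each way for a turn. Its arguments: {"type":"object","properties":{"rows":{"type":"array"},"jaw":{"type":"number"},"newtons":{"type":"number"}},"required":["rows"]}

```bash
ls; mkdir -p pics
cat > h.py <<'E'
import numpy as np, cv2
from plant import monitor, imaging, workorder, ctrl
def snap(n,f):
    c=imaging.calibration(n); im=imaging.read_camera(n); np.save('pics/'+f+'.npy',im)
    np.savez('pics/'+f+'_cal.npz',K=c['intrinsics'],d=c['dist_coeffs'],T=c['cam_to_world'])
    cv2.imwrite('pics/'+f+'.png',im[:,:,::-1]); return im
def load(f):
    z=np.load('pics/'+f+'_cal.npz'); return np.load('pics/'+f+'.npy'),(z['K'],z['d'],z['T'])
def ray(cal,uv):
    K,d,T=cal; p=cv2.undistortPoints(np.array(uv,float).reshape(-1,1,2),np.array(K,float),np.array(d,float)).reshape(-1,2)
    v=np.c_[p[:,0],-p[:,1],-np.ones(len(p))]@T[:3,:3].T
    return T[:3,3],v
def onz(cal,uv,z):
    o,v=ray(cal,uv); return o+v*((z-o[2])/v[:,2])[:,None]
def proj(cal,P):
    K,d,T=cal; P=np.array(P,float).reshape(-1,3); q=(P-T[:3,3])@T[:3,:3]; q=q*[1,-1,-1]
    return cv2.projectPoints(q,np.zeros(3),np.zeros(3),np.array(K,float),np.array(d,float))[0].reshape(-1,2)
E
python3 - <<'E'
from h import *
for n in('side','top','wrist'): snap(n,n+'0'); print(n,load(n+'0')[1][2].round(3).tolist())
s=monitor.get_state(); print(s)
E
```

```text
pics
side [[-0.971, 0.141, -0.195, 0.461], [-0.24, -0.544, 0.804, 0.685], [0.007, 0.827, 0.561, 0.535], [0.0, 0.0, 0.0, 1.0]]
top [[-0.029, 0.995, -0.1, 0.527], [-0.999, -0.026, 0.03, 0.013], [0.027, 0.101, 0.994, 1.022], [0.0, 0.0, 0.0, 1.0]]
wrist [[0.344, 0.9, 0.269, 0.299], [-0.939, 0.33, 0.096, -0.607], [-0.002, -0.285, 0.958, 0.373], [0.0, 0.0, 0.0, 1.0]]
{'time': 0.15, 'qpos': array([-1.37000270e+00,  2.87028150e-01,  1.57786794e+00, -6.71023664e-07,
        1.27860341e+00, -1.50018225e-01]), 'dq': array([ 0.00015757, -0.00203618, -0.00453277, -0.00037911, -0.00033324,
       -0.00016539]), 'joint_efforts': array([ 1.18128573e-03, -4.06597173e+01, -2.93142629e+01, -1.37105153e-04,
        3.92766509e-03,  1.80194696e-06]), 'eef_pos': array([ 0.23187288, -0.63332291,  0.20830624]), 'tcp_rot': array([ 9.84655318e-01,  1.74507867e-01, -2.45237003e-05, -9.53107023e-04]), 'contact_force': array([-0.21423664, -0.12433398, -0.24121768]), 'wrist_torque': array([ 0.03399318, -0.00573059, -0.02071682]), 'opening': 0.9998836084209934}
```

View pics/side0.png

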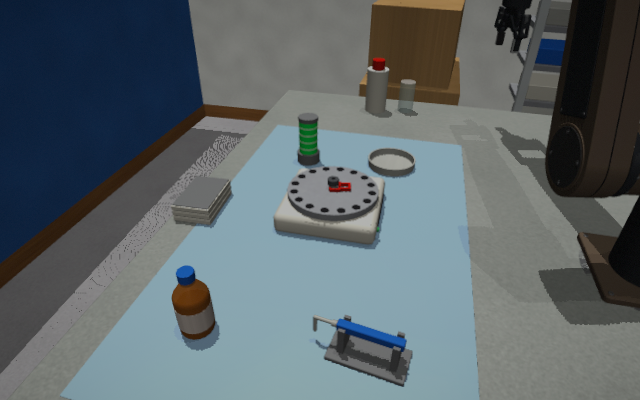

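View pics/top0.png

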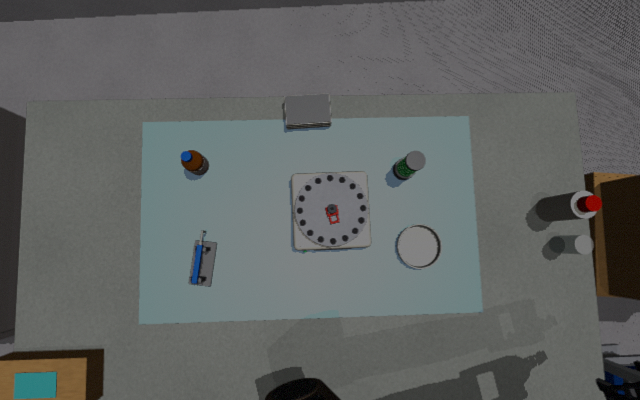

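View pics/wrist0.png

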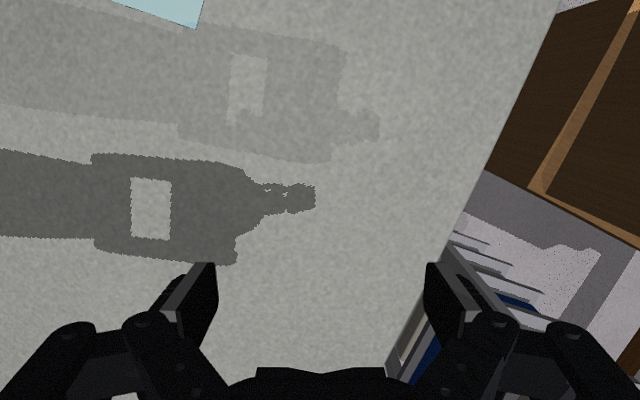

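Run:
```python
from h import *
for n in('top0','side0'):
    im,cal=load(n); print(n,cal[0].tolist(),cal[1])
    hsv=cv2.cvtColor(im,cv2.COLOR_RGB2HSV)
    for name,lo,hi in(('blue',(105,150,60),(125,255,255)),('red',(0,150,90),(8,255,255)),('green',(50,150,60),(75,255,255))):
        m=cv2.inRange(hsv,lo,hi); k,l,st,ce=cv2.connectedComponentsWithStats(m)
        for i in range(1,k):
            if st[i][4]>20 :
                pts=np.argwhere(l==i)[:,::-1].astype(np.float32); r=cv2.minAreaRect(pts)
                print(name,st[i],ce[i].round(1),np.round(r[0],1),np.round(r[1],1),round(r[2],1))
t=load('top0')[0]; s=load('side0')[0]
def z(im,x,y,w,h,f,k): cv2.imwrite('pics/'+f+'.png',cv2.resize(im[y:y+h,x:x+w,::-1],None,fx=k,fy=k,interpolation=cv2.INTER_CUBIC))
z(t,285,165,95,90,'c1',6); z(t,165,220,80,80,'c2',7);z(s,270,150,150,100,'c3',5);z(s,300,300,130,90,'c4',6)
```

```text
top0 [[365.16171831335333, 0.0, 316.2554734127643], [0.0, 365.16171831335333, 204.47525079394433], [0.0, 0.0, 1.0]] [-0.00607274  0.          0.          0.          0.        ]
blue [181 151  10  10  79] [185.6 155.8] [185.5 155.5] [9. 9.] 90.0
blue [191 245  11  39 212] [196.4 263.8] [196.4 263.8] [ 5.9 38.6] 8.9
blue [614 375   9  10  69] [617.7 380. ] [618.  379.5] [9. 8.] 90.0
red [586 195  16  16 213] [593.5 202.8] [593.5 202.5] [15. 15.] 90.0
red [327 209  12  15  55] [333.3 216.6] [333.8 216.6] [11.7 11.5] 68.2
side0 [[416.66340866537905, 0.0, 320.0249409045168], [0.0, 416.66340866537905, 201.96032761173598], [0.0, 0.0, 1.0]] [-0.053173  0.        0.        0.        0.      ]
blue [    0     0   203   259 22889] [ 99.1 118.2] [ 77.4 106.5] [149.4 303.7] 52.1
blue [535  39  30  26 619] [550.3  51.6] [549.6  51.4] [27.4 25.1] 5.2
blue [ 11 222   9   6  21] [ 14.9 224.1] [ 14.9 223.7] [7.6 4.9] 26.6
blue [176 266  18  19 277] [184.8 274.7] [184.5 275. ] [18. 17.] 90.0
blue [337 319  69  33 816] [371.3 334.3] [370.6 334.2] [70.9 13.4] 17.8
red [373  57  13   5  51] [378.7  59.1] [379.  59.] [12.  4.] 0.0
red [329 182  22   8  76] [340.7 186.4] [339.5 185.5] [ 7. 21.] 90.0
green [299 123  18   6  76] [307.6 125.4] [307.5 125.5] [ 5. 17.] 90.0
green [300 129  17   7  75] [308.1 131.9] [308. 132.] [ 6. 16.] 90.0
green [300 136  17   6  74] [308.1 138.9] [308.  138.5] [ 5. 16.] 90.0
green [300 143  17   6  74] [307.9 145.7] [308.  145.5] [ 5. 16.] 90.0
green [300 149  17   6  58] [307.8 151.8] [308.  151.5] [ 5. 16.] 90.0
```

View pics/c1.png

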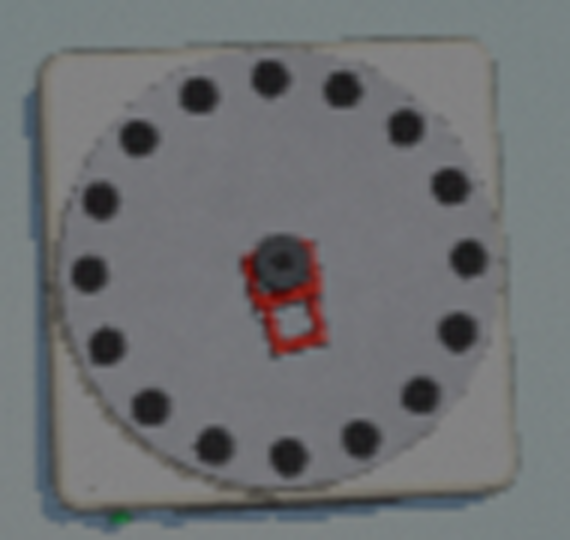

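View pics/c2.png

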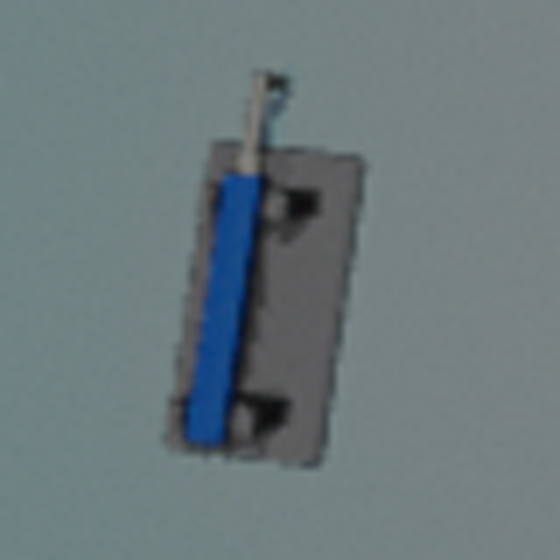

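View pics/c3.png

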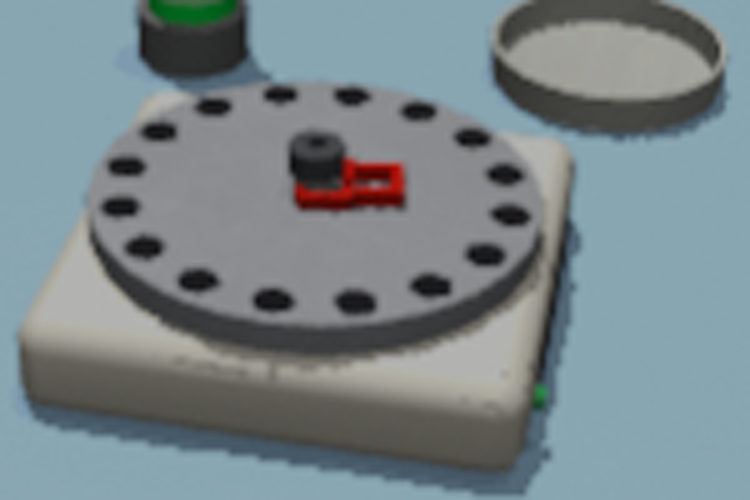

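View pics/c4.png

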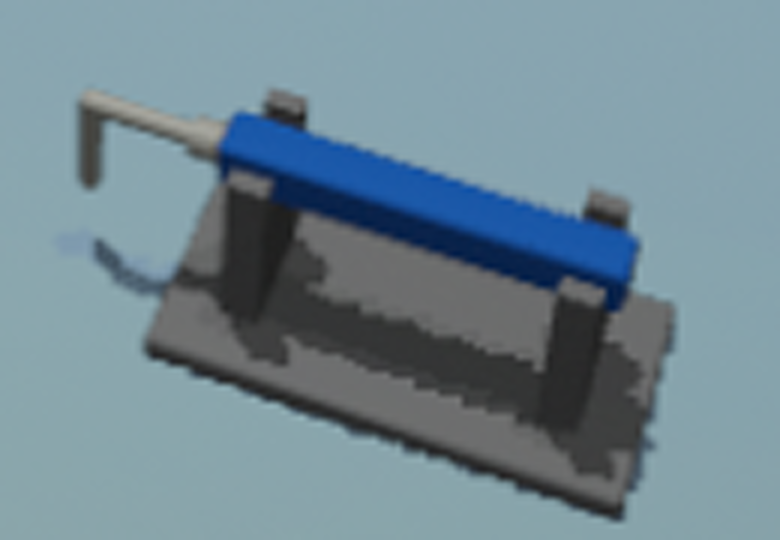

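Run:
```python
from h import *
im,cal=load('top0')
f=lambda uv,z:onz(cal,uv,z).round(4).tolist()
print('handle',f([(196.4,263.8)],.057), 'ends',f([(165+242/7,220+175/7),(165+207/7,220+445/7)],.057))
print('hook bend',f([(165+262/7,220+75/7)],.052))
print('spindle head',f([(285+282/6,165+258/6)],.084),'eye',f([(285+296/6,165+321/6)],.066))
m=cv2.inRange(im[100:340,130:490].astype(int).sum(2).astype(np.uint16),0,1)
print('disc rim L,R,T,B',f([(285+62/6,165+262/6),(285+497/6,165+258/6),(285+270/6,165+48/6),(285+275/6,165+490/6)],.06))
hsv=cv2.cvtColor(im,cv2.COLOR_RGB2HSV)
cv2.imwrite('pics/c5.png',cv2.resize(im[215:280,380:455,::-1],None,fx=7,fy=7,interpolation=cv2.INTER_CUBIC))
print('bottle',f([(185.6,155.8)],.12),'lamp', f([(416,160)],.127))
```

```text
handle [[0.4781, 0.2988, 0.057]] ends [[0.5263, 0.2907, 0.057], [0.4278, 0.3033, 0.057]]
hook bend [[0.5634, 0.2848, 0.052]]
spindle head [[0.6115, -0.056, 0.084]] eye [[0.5853, -0.0625, 0.066]]
disc rim L,R,T,B [[0.6145, 0.0393, 0.06], [0.6111, -0.153, 0.06], [0.7077, -0.0555, 0.06], [0.5121, -0.0513, 0.06]]
bottle [[0.7486, 0.3079, 0.12]] lamp [[0.7232, -0.2684, 0.127]]
```

View pics/c5.png

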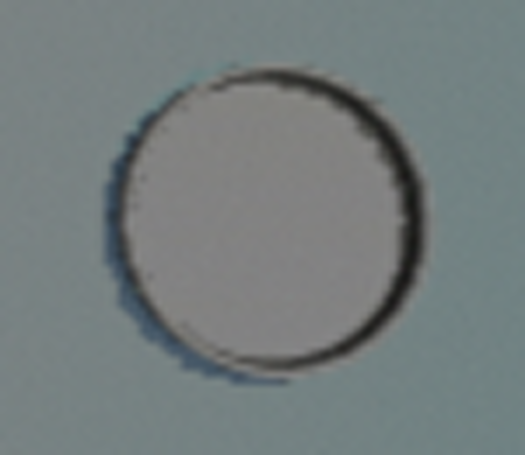

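Emit:
send_rows --pt "0.15 0.12 0.07 0" --pt "0.3 0.27 0.14 0" --pt "0.45 0.42 0.2 0" --pt "0.6 0.57 0.2 0" --pt "0.75 0.74 0.2 0" --pt "0.83 0.9 0.2 0" --pt "0.83 0.95 0.2 0"

```text
time: 1.02
eef_pos: [0.4824, -0.3457, 0.2691]
tcp_rot: [0.984, 0.177, -0.0, -0.0]
contact_force: [-0.3, -0.3, -0.5]
opening: 1.0
```

Emit:
send_rows --pt "0.05 0.17 0 -0.015" --pt "0.1 0.34 -0.02 -0.03" --pt "0.15 0.5 -0.05 -0.03" --pt "0.18 0.68 -0.07 -0.03" --pt "0.2 0.85 -0.1 -0.03" --pt "0.2 0.93 -0.1 -0.03" --pt "0.2 0.93 -0.1 -0.03"

```text
time: 1.9
eef_pos: [0.5406, -0.069, 0.2391]
tcp_rot: [0.997, 0.082, -0.0, 0.0]
contact_force: [-0.4, -1.1, -0.1]
opening: 1.001
```

Run:
```python
from h import *
snap('wrist','w1'); s=monitor.get_state(); print(s['time'],s['eef_pos'],s['tcp_rot'],s['qpos'],ctrl.tip_reach)
```

```text
1.95 [ 0.54076358 -0.07012945  0.23929471] [ 9.96676936e-01  8.14550856e-02 -1.72582861e-04  3.53534892e-04] [-3.14679661e-01 -2.32429137e-02  1.86427409e+00 -8.15072482e-04
  1.30060710e+00  1.09324336e+00] 0.017
```

View pics/w1.png

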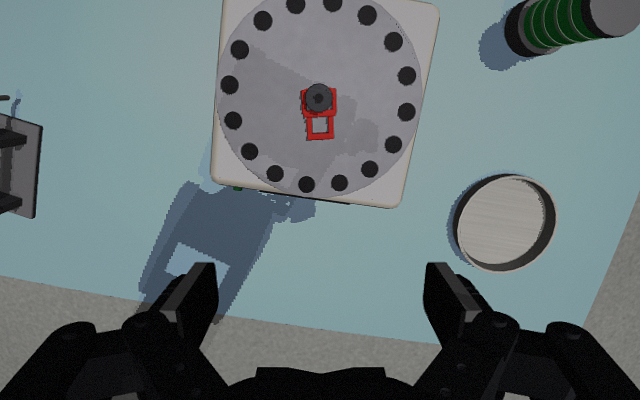

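Run:
```python
from h import *
im,cal=load('w1')
cv2.imwrite('pics/c6.png',cv2.resize(im[70:160,270:370,::-1],None,fx=7,fy=7,interpolation=cv2.INTER_CUBIC))
hsv=cv2.cvtColor(im,cv2.COLOR_RGB2HSV)
m=cv2.inRange(hsv,(0,120,60),(8,255,255))|cv2.inRange(hsv,(172,120,60),(180,255,255))
cs,h=cv2.findContours(m,cv2.RETR_CCOMP,cv2.CHAIN_APPROX_NONE)
for c,hh in zip(cs,h[0]):
    if len(c)>15:
        M=cv2.moments(c); ct=(M['m10']/M['m00'],M['m01']/M['m00'])
        print('hole' if hh[3]>=0 else 'outer',cv2.boundingRect(c),np.round(ct,1),cv2.minAreaRect(c), onz(cal,[ct],.064).round(4))
```

```text
outer (301, 88, 36, 52) [319.4 120.1] ((318.5, 113.5), (51.0, 35.0), 90.0) [[ 0.5908 -0.0585  0.064 ]]
hole (311, 116, 18, 18) [319.5 124.5] ((319.5, 124.5), (17.0, 17.0), 90.0) [[ 0.5869 -0.0592  0.064 ]]
```

View pics/c6.png

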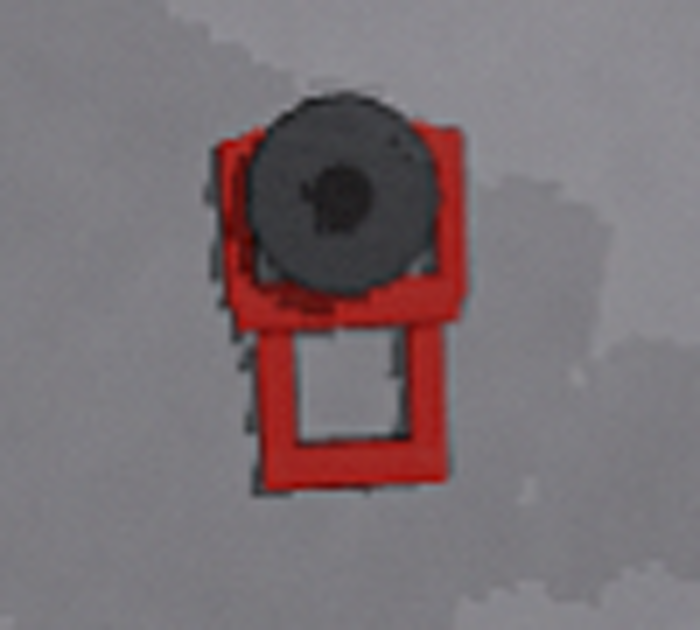

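Run:
```python
from h import *
im,cal=load('w1'); o=np.array([270,70])
f=lambda p,z:onz(cal,np.array(p)/7+o,z)
e=f([(353,385)],.067)[0]; s=f([(342,195)],.084)[0]; print('eye',e,'sp',s,np.degrees(np.arctan2(*(s-e)[[1,0]])),np.hypot(*(s-e)[:2]))
for a,b in (((260,330),(265,488)),((440,325),(447,480)),((462,130),(462,300)),((266,486),(446,478))):
    P=f([a,b],.068); d=P[0]-P[1]; print(P.round(4)[:,:2].tolist(),np.degrees(np.arctan2(d[1],d[0])))
# dish
hsv=cv2.cvtColor(im,cv2.COLOR_RGB2HSV); m=((hsv[...,1]<40)).astype(np.uint8)*255
m[:,:430]=0;m[:150]=0;m[290:]=0
c=max(cv2.findContours(m,cv2.RETR_EXTERNAL,cv2.CHAIN_APPROX_NONE)[0],key=cv2.contourArea); print(cv2.boundingRect(c),cv2.fitEllipse(c)); print('dish',onz(cal,[cv2.fitEllipse(c)[0]],.015))
_,ct=load('top0'); print(onz(ct,[(380+272/7,215+221/7)],.018))
# cal check: housing
_,cs=load('side0')
for g,P in (('e',(*e[:2],.067)),('s',(*s[:2],.084))): print(g,proj(cs,P),proj(ct,P))
```

```text
eye [ 0.58675644 -0.06010012  0.067     ] sp [ 0.61077176 -0.05470264  0.084     ] 12.6668320692303 0.024614391843226308
[[0.5919, -0.0468], [0.5715, -0.0507]] 10.751569809274276
[[0.5964, -0.0701], [0.5765, -0.0746]] 12.598873499387334
[[0.6214, -0.0687], [0.6001, -0.0724]] 10.060704325247288
[[0.5717, -0.0508], [0.5768, -0.0744]] 101.97585520148013
(453, 174, 106, 101) ((505.424072265625, 223.01927185058594), (96.5670166015625, 107.74583435058594), 58.99129104614258)
dish [[ 0.50798099 -0.29631785  0.015     ]]
[[ 0.50448092 -0.29680094  0.018     ]]
e [[345.17274613 185.48892356]] [[333.43338245 217.94583921]]
s [[333.81450233 178.42448413]] [[331.52372958 208.29466164]]
```

Emit:
send_rows --pt "-0.03 0.17 0 -0.02" --pt "-0.06 0.34 0 -0.046" --pt "-0.1 0.5 0 -0.046" --pt "-0.15 0.67 0 -0.046" --pt "-0.18 0.84 0 -0.046" --pt "-0.21 0.95 0 -0.046"

```text
time: 2.7
eef_pos: [0.4783, 0.2155, 0.2397]
tcp_rot: [0.998, -0.064, 0.0, 0.0]
contact_force: [0.6, -0.4, 0.2]
opening: 1.0
```

Emit:
send_rows --pt "-0.05 0.14 -0.08 0" --pt "-0.1 0.27 -0.15 0" --pt "-0.1 0.27 -0.15 0" --pt "-0.1 0.27 -0.15 0"

```text
time: 3.2
eef_pos: [0.4491, 0.295, 0.1949]
tcp_rot: [0.998, -0.064, 0.0, 0.0]
contact_force: [-0.0, -0.5, -0.8]
opening: 1.001
```

Run:
```python
from h import *
snap('wrist','w2'); s=monitor.get_state(); print(s['time'],s['eef_pos'],s['tcp_rot'])
```

```text
3.25 [0.44942037 0.29493028 0.1953051 ] [ 9.97932872e-01 -6.42595083e-02  8.34257260e-04 -5.02367456e-05]
```

View pics/w2.png

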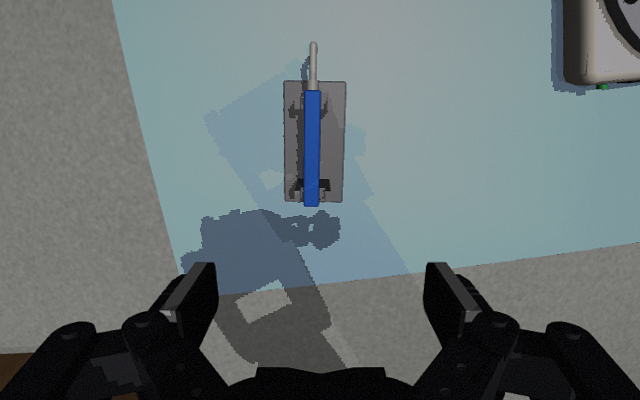

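Run:
```python
from h import *
im,cal=load('w2')
cv2.imwrite('pics/c7.png',cv2.resize(im[30:215,270:360,::-1],None,fx=3.2,fy=3.2,interpolation=cv2.INTER_CUBIC))
hsv=cv2.cvtColor(im,cv2.COLOR_RGB2HSV)
m=cv2.inRange(hsv,(105,150,110),(125,255,255)); m[220:]=0
c=max(cv2.findContours(m,cv2.RETR_EXTERNAL,cv2.CHAIN_APPROX_NONE)[0],key=cv2.contourArea)
r=cv2.minAreaRect(c);print(r)
P=onz(cal,c.reshape(-1,2),.059)[:,:2].astype(np.float32); r=cv2.minAreaRect(P*1000); print(r)
m=cv2.inRange(hsv,(105,150,20),(125,255,255)); m[220:]=0
c=max(cv2.findContours(m,cv2.RETR_EXTERNAL,cv2.CHAIN_APPROX_NONE)[0],key=cv2.contourArea)
P=onz(cal,c.reshape(-1,2),.059)[:,:2].astype(np.float32); r=cv2.minAreaRect(P*1000); print(r)
print('bend',onz(cal,[(314,43)],.055))
```

```text
((311.51629638671875, 148.07046508789062), (15.313433647155762, 116.03477478027344), 1.005086064338684)
((478.2621154785156, 299.8880310058594), (12.885038375854492, 98.69989776611328), 81.64622497558594)
((478.34710693359375, 300.0823059082031), (13.967095375061035, 98.8102798461914), 81.834228515625)
bend [[0.56327051 0.28657882 0.055     ]]
```

View pics/c7.png

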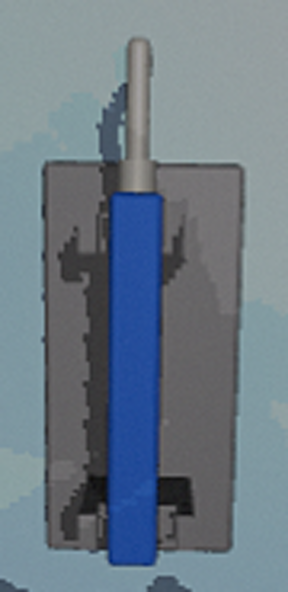

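Emit:
send_rows --pt "0.05 0.01 0 -0.0025" --pt "0.1 0.013 -0.1 -0.0025" --pt "0.1 0.013 -0.22 -0.0025" --pt "0.1 0.013 -0.33 -0.0025" --pt "0.1 0.013 -0.42 -0.0025" --pt "0.1 0.013 -0.48 -0.0025" --pt "0.1 0.013 -0.48 -0.0025" --pt "0.1 0.013 -0.48 -0.0025" --jaw 0

```text
time: 4.25
eef_pos: [0.4793, 0.3003, 0.0517]
tcp_rot: [0.997, -0.071, 0.001, -0.001]
contact_force: [0.5, 0.2, 0.6]
opening: 1.004
```

Run:
```python
from h import *
snap('wrist','w3'); s=monitor.get_state(); print(s['time'],s['eef_pos'],s['tcp_rot'])
```

```text
4.3 [0.47936549 0.30041998 0.05200379] [ 9.97453521e-01 -7.13036513e-02  1.35541038e-03 -6.52713403e-04]
```

View pics/w3.png

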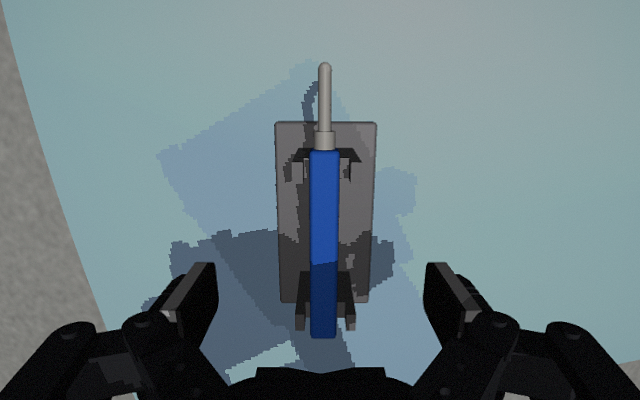

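Run:
```python
from h import *
im,cal=load('w3')
print(proj(cal,[[.4793,.3003,.059],[.4783,.2999,.059]]))
P=onz(cal,[(324,151),(323.5,337),(311,243),(338,243)],.059);print(P,P[:2].mean(0))
```

```text
[[322.69349408 251.59183106]
 [323.80124331 253.36039696]]
[[0.52732545 0.29292018 0.059     ]
 [0.43046833 0.30676542 0.059     ]
 [0.48453746 0.30521991 0.059     ]
 [0.48270197 0.29240943 0.059     ]] [0.47889689 0.2998428  0.059     ]
```

Emit:
send_rows --pt "0 -0.001 -0.005 -0.0005" --pt "0 -0.001 -0.005 -0.0005" --pt "0 -0.001 -0.005 -0.0005" --pt "0 -0.001 -0.005 -0.0005" --pt "0 -0.001 -0.005 -0.0005" --pt "0 -0.001 -0.005 -0.0005" --pt "0 -0.001 -0.005 -0.0005" --pt "0 -0.001 -0.005 -0.0005" --jaw 1 --newtons 100

```text
time: 5.3
eef_pos: [0.478, 0.2997, 0.0489]
tcp_rot: [0.997, -0.073, -0.0, -0.0]
contact_force: [-0.1, 1.1, -1.2]
opening: -0.004
```

Run:
```python
from h import *
snap('wrist','w4'); s=monitor.get_state(); print(s['time'],s['eef_pos'],s['tcp_rot'],s['opening'])
```

```text
5.35 [0.47796519 0.29971998 0.04889023] [ 9.97352101e-01 -7.27240315e-02 -3.61855832e-05  2.00556551e-05] 0.0025869956591218633
```

View pics/w4.png

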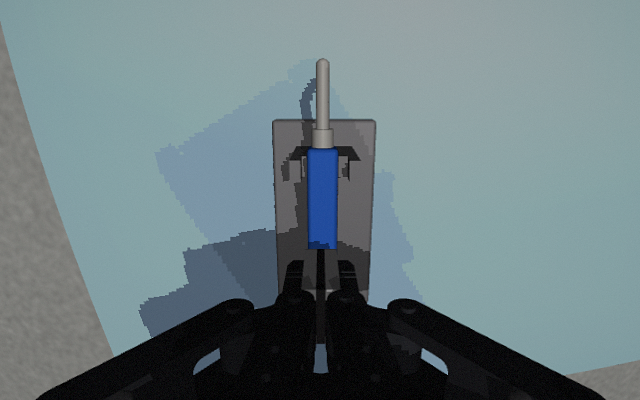

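Run:
```python
from h import *
im,_=load('w4')
cv2.imwrite('pics/c8.png',cv2.resize(im[220:380,240:400,::-1],None,fx=4,fy=3.7,interpolation=cv2.INTER_CUBIC))
im=snap('side','s4')
cv2.imwrite('pics/c9.png',cv2.resize(im[250:400,280:440,::-1],None,fx=4.5,fy=4,interpolation=cv2.INTER_CUBIC))
```

```text
(no output)
```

View pics/c8.png

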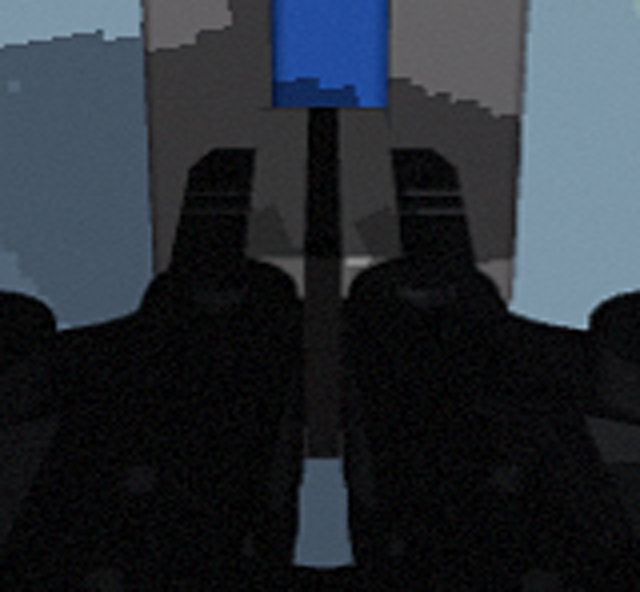

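View pics/c9.png

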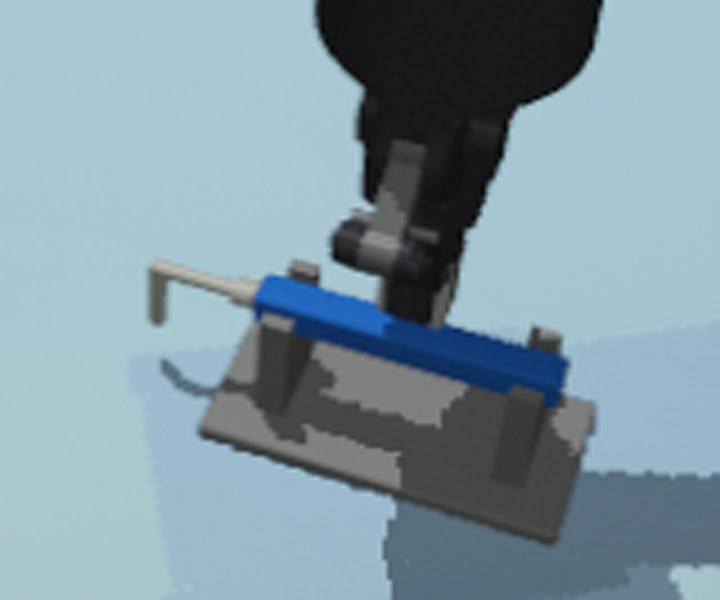

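Run:
```python
from h import *
im,cal=load('w4'); _,cs=load('s4')
s=monitor.get_state()
from scipy.spatial.transform import Rotation as R
Rm=R.from_quat(s['tcp_rot']).as_matrix(); p=s['eef_pos']
print(s['opening'],s['joint_efforts'],s['contact_force'],s['wrist_torque'])
for x in(-.011,.011):
  for y in (-.007,0,.007):
    for z in (-.04,-.02,0,.017):
      P=p+Rm@[x,y,z]; print(x,y,z,P.round(3),proj(cal,P).round(0)[0],proj(cs,P).round(0)[0])
```

```text
-0.0010160974084240794 [ 4.43610752e-04 -3.37047243e+01 -2.44467956e+01 -4.03335179e-06
  1.93660749e-04  1.07199071e-05] [ 0.02408665 -0.01841959  0.28902011] [ 0.0259809  -0.03640937 -0.01885416]
-0.011 -0.007 -0.04 [0.468 0.308 0.089] [306. 310.] [380. 324.]
-0.011 -0.007 -0.02 [0.468 0.308 0.069] [308. 285.] [379. 334.]
-0.011 -0.007 0 [0.468 0.308 0.049] [309. 265.] [377. 343.]
-0.011 -0.007 0.017 [0.468 0.308 0.032] [310. 251.] [376. 350.]
-0.011 0 -0.04 [0.467 0.301 0.089] [323. 310.] [381. 320.]
-0.011 0 -0.02 [0.467 0.301 0.069] [323. 285.] [380. 330.]
-0.011 0 0 [0.467 0.301 0.049] [323. 265.] [379. 339.]
-0.011 0 0.017 [0.467 0.301 0.032] [322. 251.] [378. 347.]
-0.011 0.007 -0.04 [0.466 0.294 0.089] [340. 310.] [383. 317.]
-0.011 0.007 -0.02 [0.466 0.294 0.069] [338. 285.] [381. 326.]
-0.011 0.007 0 [0.466 0.294 0.049] [336. 265.] [380. 335.]
-0.011 0.007 0.017 [0.466 0.294 0.032] [335. 251.] [379. 343.]
0.011 -0.007 -0.04 [0.49  0.305 0.089] [305. 261.] [364. 319.]
0.011 -0.007 -0.02 [0.49  0.305 0.069] [307. 241.] [363. 329.]
0.011 -0.007 0 [0.49  0.305 0.049] [308. 225.] [362. 338.]
0.011 -0.007 0.017 [0.49  0.305 0.032] [309. 214.] [362. 346.]
0.011 0 -0.04 [0.489 0.298 0.089] [323. 261.] [366. 316.]
0.011 0 -0.02 [0.489 0.298 0.069] [323. 241.] [365. 325.]
0.011 0 0 [0.489 0.298 0.049] [323. 225.] [364. 334.]
0.011 0 0.017 [0.489 0.298 0.032] [322. 214.] [363. 342.]
0.011 0.007 -0.04 [0.488 0.291 0.089] [342. 261.] [367. 312.]
0.011 0.007 -0.02 [0.488 0.291 0.069] [339. 241.] [366. 321.]
0.011 0.007 0 [0.488 0.291 0.049] [337. 225.] [365. 331.]
0.011 0.007 0.017 [0.488 0.291 0.032] [335. 214.] [365. 338.]
```

Run:
```python
from h import *
im,cal=load('w3')
from scipy.spatial.transform import Rotation as R
Rm=R.from_quat([.997,-.0713,0,0]).as_matrix(); p=np.array([.4793,.3003,.0519])
for z in (.017,.004,-.03,-.05,-.06):
  for x in (-.011,.011): print(z,x,proj(cal,[p+Rm@[x,y,z] for y in(-.0425,.0425)]).round(0).tolist())
im=load('w3')[0]
cv2.imwrite('pics/c10.png',cv2.resize(im[230:400,120:520,::-1],None,fx=2,fy=2))
```

```text
0.017 -0.011 [[246.0, 252.0], [398.0, 252.0]]
0.017 0.011 [[244.0, 214.0], [401.0, 214.0]]
0.004 -0.011 [[241.0, 262.0], [404.0, 262.0]]
0.004 0.011 [[239.0, 222.0], [407.0, 222.0]]
-0.03 -0.011 [[225.0, 296.0], [421.0, 296.0]]
-0.03 0.011 [[221.0, 250.0], [425.0, 250.0]]
-0.05 -0.011 [[212.0, 324.0], [435.0, 324.0]]
-0.05 0.011 [[206.0, 272.0], [441.0, 273.0]]
-0.06 -0.011 [[204.0, 341.0], [443.0, 341.0]]
-0.06 0.011 [[197.0, 286.0], [450.0, 287.0]]
```

View pics/c10.png

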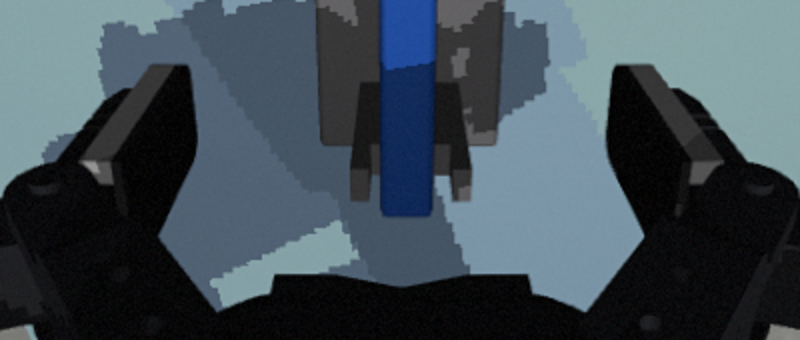

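Emit:
send_rows --pt "0 0 0.1 0" --pt "0 0 0.1 0" --pt "0 0 0.1 0" --pt "0 0 0.1 0" --pt "0 0 0.1 0" --jaw 1

```text
time: 6.02
eef_pos: [0.4774, 0.2995, 0.0779]
tcp_rot: [0.997, -0.073, -0.001, 0.0]
contact_force: [-0.9, 0.3, -0.1]
opening: 0.001
```

Run:
```python
from h import *
im=snap('side','s5'); s=monitor.get_state(); p=s['eef_pos']; print(p,s['opening'],s['time'])
_,c=load('s5'); print(proj(c,[p,p-[0,0,.017],p+[0,0,.02],p+[0,0,.05]]))
cv2.imwrite('pics/c11.png',cv2.resize(im[200:400,270:470,::-1],None,fx=3.8,fy=3,interpolation=cv2.INTER_CUBIC))
```

```text
[0.47751606 0.29951605 0.07810816] -0.0003289858521539988 6.075
[[373.34410709 323.10425342]
 [372.34443352 331.09286809]
 [374.56245783 313.33717584]
 [376.48089001 297.88865984]]
```

View pics/c11.png

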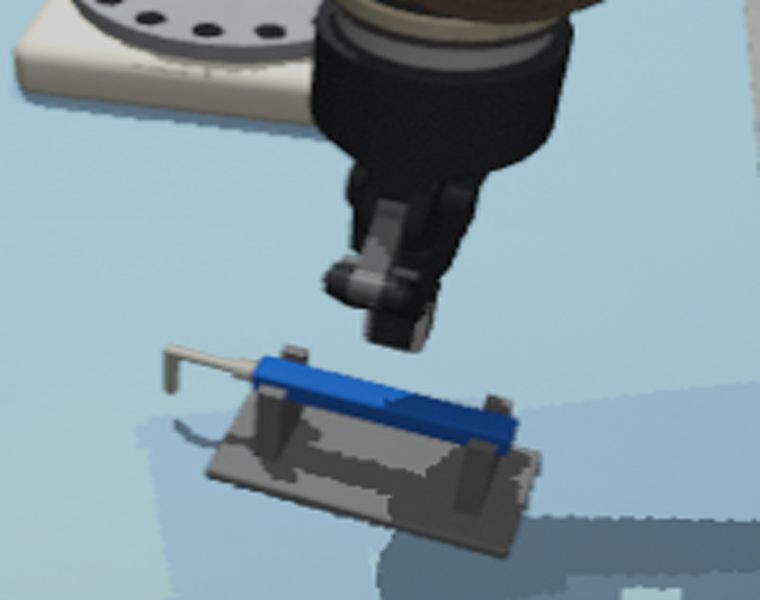

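Emit:
send_rows --pt "0.005 0 0 0" --pt "0.005 0 0 0" --pt "0.005 0 0 0" --pt "0.005 0 0 0" --pt "0.005 0 -0.07 0" --pt "0.005 0 -0.14 0" --pt "0.005 0 -0.2 0" --pt "0.005 0 -0.2 0" --pt "0.005 0 -0.2 0" --jaw 0

```text
time: 7.2
eef_pos: [0.48, 0.3, 0.0195]
tcp_rot: [0.997, -0.073, 0.0, -0.0]
contact_force: [-1.0, 0.2, 0.6]
opening: 1.002
```

Run:
```python
from h import *
im=snap('side','s6'); s=monitor.get_state(); p=s['eef_pos']; print(p,s['opening'],s['time'],s['contact_force'])
cv2.imwrite('pics/c12.png',cv2.resize(im[200:400,270:470,::-1],None,fx=3.8,fy=3,interpolation=cv2.INTER_CUBIC))
snap('wrist','w6')
```

```text
[0.48027803 0.30006809 0.01986832] 0.9964850984724922 7.25 [-0.04169569 -0.34767083  0.12219951]
```

View pics/c12.png

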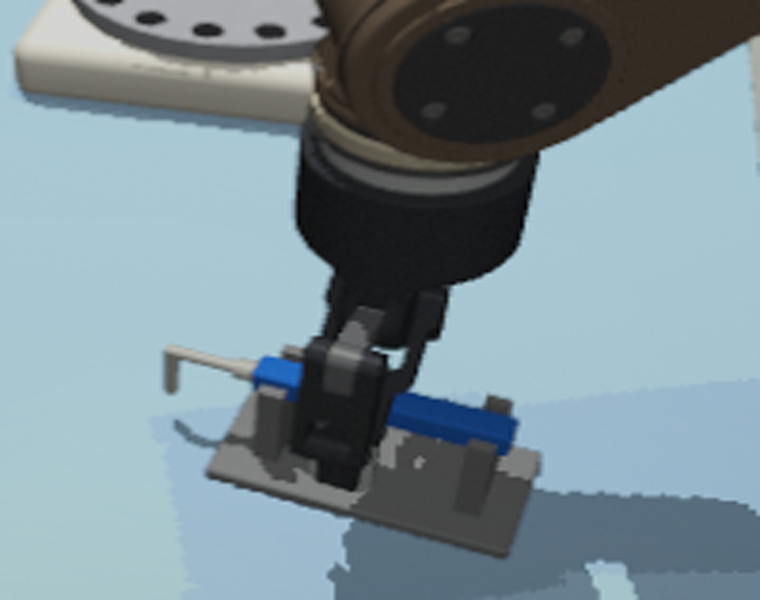

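View pics/w6.png

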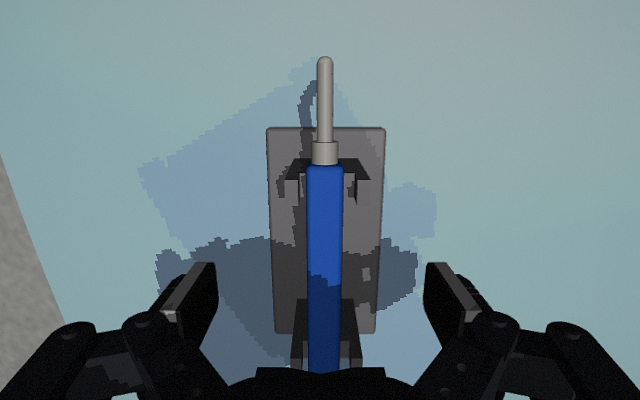

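Run:
```python
from h import *
_,c=load('s6')
from scipy.spatial.transform import Rotation as R
Rm=R.from_quat([.997,-.073,0,0]).as_matrix(); p=np.array([.480,.300,.0197])
for yo in(.043,.055):
  for dz in (-.004,.02,.03,.036,.042): print(yo,dz,[proj(c,p-Rm[:,1]*yo+Rm[:,0]*x+[0,0,dz])[0].round(1).tolist() for x in(-.011,0,.011)])
_,w=load('w6')
for dz in (-.004,.02,.03,.036,.042):print(dz,proj(w,[p+Rm@[x,.0425,-dz] for x in(-.011,.011)]).round(0).tolist())
```

```text
0.043 -0.004 [[366.6, 378.0], [359.0, 375.3], [351.5, 372.7]]
0.043 0.02 [[367.9, 367.7], [360.1, 365.0], [352.4, 362.3]]
0.043 0.03 [[368.5, 363.3], [360.6, 360.6], [352.8, 357.9]]
0.043 0.036 [[368.8, 360.6], [360.9, 357.9], [353.0, 355.2]]
0.043 0.042 [[369.2, 357.8], [361.2, 355.1], [353.3, 352.4]]
0.055 -0.004 [[364.0, 385.4], [356.3, 382.6], [348.7, 379.8]]
0.055 0.02 [[365.2, 375.1], [357.3, 372.3], [349.5, 369.5]]
0.055 0.03 [[365.8, 370.7], [357.8, 367.9], [349.9, 365.1]]
0.055 0.036 [[366.1, 367.9], [358.1, 365.2], [350.1, 362.4]]
0.055 0.042 [[366.5, 365.2], [358.4, 362.4], [350.4, 359.6]]
-0.004 [[404.0, 262.0], [407.0, 223.0]]
0.02 [[415.0, 285.0], [419.0, 241.0]]
0.03 [[421.0, 297.0], [426.0, 250.0]]
0.036 [[425.0, 304.0], [430.0, 256.0]]
0.042 [[429.0, 312.0], [434.0, 263.0]]
```

Emit:
send_rows --pt "-0.003 0 -0.028 0" --pt "-0.003 0 -0.028 0" --pt "-0.003 0 -0.028 0" --jaw 0

```text
time: 7.68
eef_pos: [0.4785, 0.2997, 0.0104]
tcp_rot: [0.997, -0.073, -0.0, 0.0]
contact_force: [-0.4, 0.3, 0.1]
opening: 0.999
```

Emit:
send_rows --pt "0 0 0 0" --pt "0 0 0 0" --pt "0 0 0 0" --pt "0 0 0 0" --pt "0 0 0 0" --pt "0 0 0 0" --pt "0 0 0 0" --jaw 1 --newtons 100

```text
time: 8.55
eef_pos: [0.4789, 0.2998, 0.0108]
tcp_rot: [0.997, -0.073, 0.0, -0.0]
contact_force: [-0.2, 0.7, 2.2]
opening: 0.145
```

Run:
```python
from h import *
im=snap('side','s7'); s=monitor.get_state(); p=s['eef_pos']; print(p,s['tcp_rot'],s['opening'],s['time'],s['contact_force'])
cv2.imwrite('pics/c13.png',cv2.resize(im[200:400,270:470,::-1],None,fx=3.8,fy=3,interpolation=cv2.INTER_CUBIC))
```

```text
[0.47887652 0.29986465 0.01085173] [ 9.97351867e-01 -7.27265362e-02  2.86485891e-04 -1.50423426e-04] 0.14309892008427816 8.6 [ 0.26121412 -0.20695564  3.04854064]
```

View pics/c13.png

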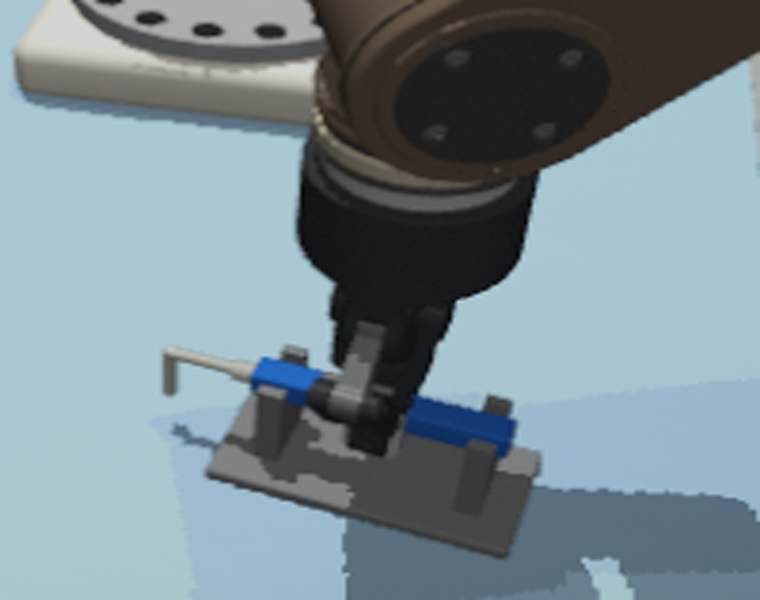

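Emit:
send_rows --pt "0 0 0.04 0" --pt "0 0 0.1 0" --pt "0 0 0.2 0" --pt "0 0 0.3 0" --pt "0 0 0.35 0" --pt "0 0 0.35 0"

```text
time: 9.35
eef_pos: [0.4795, 0.3001, 0.1173]
tcp_rot: [0.997, -0.073, 0.002, -0.001]
contact_force: [0.4, -0.1, -1.6]
opening: 0.142
```

Emit:
send_rows --pt "0.01 -0.1 0 0.01" --pt "0.02 -0.22 0 0.02" --pt "0.03 -0.36 0 0.03" --pt "0.04 -0.5 0 0.04" --pt "0.05 -0.65 0 0.05" --pt "0.06 -0.8 0 0.056" --pt "0.07 -0.93 0 0.056" --pt "0.08 -1.0 0 0.056"

```text
time: 10.35
eef_pos: [0.5014, -0.0019, 0.1139]
tcp_rot: [0.995, 0.102, -0.001, -0.0]
contact_force: [0.9, 0.7, -0.7]
opening: 0.145
```

Emit:
send_rows --pt "0 -0.13 0 0" --pt "0 -0.22 0 0" --pt "0 -0.26 0 0" --pt "0 -0.26 0 0" --pt "0 -0.26 0 0"

```text
time: 10.98
eef_pos: [0.5023, -0.0774, 0.115]
tcp_rot: [0.995, 0.103, -0.0, -0.0]
contact_force: [0.5, -0.2, -0.6]
opening: 0.142
```

Run:
```python
from h import *
im=snap('side','s8'); snap('wrist','w8'); s=monitor.get_state(); p=s['eef_pos']; print(p,s['tcp_rot'],s['opening'],s['time'],s['contact_force'])
cv2.imwrite('pics/c14.png',cv2.resize(im[60:260,250:450,::-1],None,fx=3.8,fy=3,interpolation=cv2.INTER_CUBIC))
```

```text
[ 0.50247231 -0.07730348  0.11534562] [ 9.94621320e-01  1.03577871e-01 -1.47060936e-04 -1.83396574e-04] 0.14450731412060974 11.075 [ 1.05485525  0.57086434 -0.6620248 ]
```

View pics/c14.png

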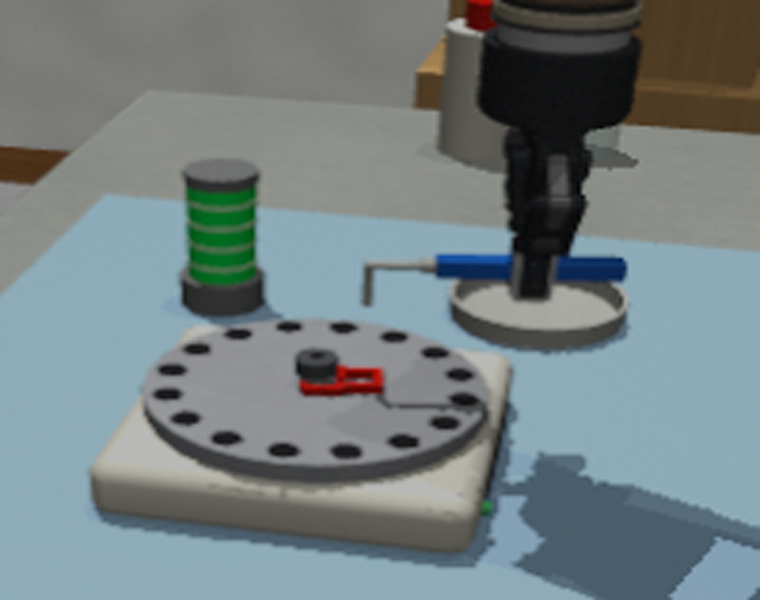

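View pics/w8.png

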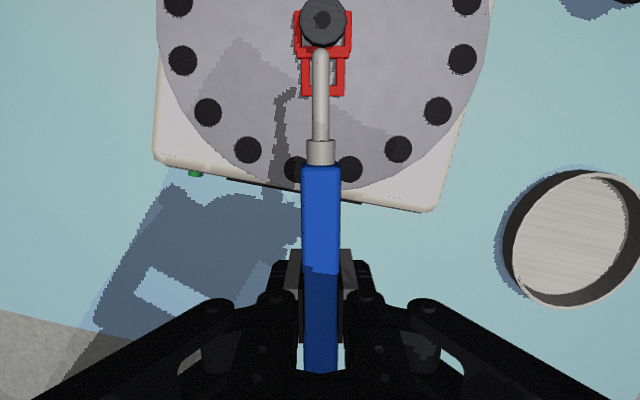

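Run:
```python
from h import *
im,c=load('w8'); _,cs=load('s8')
p=np.array([.5024,-.0773,.1152]); a=2*np.arctan2(.1035,.9946); d=np.array([np.cos(a),np.sin(a),0]); print(np.degrees(a))
tip=p+.085*d+[0,0,.009]; print('tip pred',tip,proj(cs,tip),'bend',p+.085*d+[0,0,.041], proj(c,p+.085*d+[0,0,.044]))
print('from w8 bend end',onz(c,[(320,46.5)],.157)-.003*d)
cv2.imwrite('pics/c15.png',cv2.resize(im[0:110,270:380,::-1],None,fx=6,fy=5.4,interpolation=cv2.INTER_CUBIC))
```

```text
11.881853377389133
tip pred [ 0.58557881 -0.05979899  0.1242    ] [[346.84974069 161.95213431]] bend [ 0.58557881 -0.05979899  0.1562    ] [[325.049111    55.87120199]]
from w8 bend end [[ 0.58536631 -0.05819392  0.157     ]]
```

View pics/c15.png

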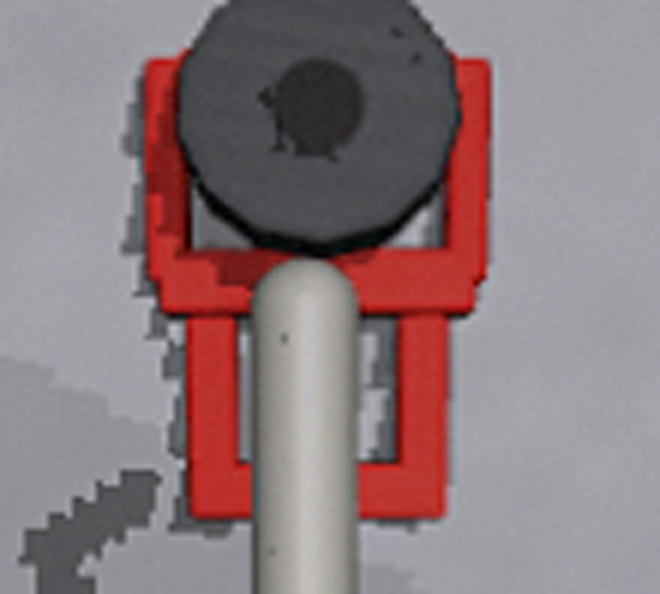

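Run:
```python
from h import *
im,c=load('w8')
print(onz(c,[(270+319/6,390/5.4)],.068), onz(c,[(270+319/6,105/5.4)],.084))
im,cs=load('s8'); print(proj(cs,[[.5863,-.0605,.066]]))
```

```text
[[ 0.58651043 -0.05969259  0.068     ]] [[ 0.61073654 -0.054417    0.084     ]]
[[345.39979545 185.8202242 ]]
```

Emit:
send_rows --pt "0.003 -0.003 -0.05 0" --pt "0.003 -0.003 -0.1 0" --pt "0.003 -0.003 -0.14 0" --pt "0.003 -0.003 -0.17 0" --pt "0.003 -0.003 -0.19 0" --pt "0.003 -0.003 -0.203 0" --pt "0.003 -0.003 -0.203 0"

```text
time: 11.95
eef_pos: [0.5035, -0.0792, 0.0545]
tcp_rot: [0.995, 0.103, -0.0, -0.0]
contact_force: [0.0, 0.1, -0.9]
opening: 0.141
```

Run:
```python
from h import *
im=snap('side','s9'); w=snap('wrist','w9'); s=monitor.get_state(); p=s['eef_pos']; print(p,s['tcp_rot'],s['opening'],s['time'],s['contact_force'])
a=cv2.resize(im[150:230,290:420,::-1],None,fx=6,fy=6,interpolation=cv2.INTER_CUBIC)[:,:780]; 
cv2.imwrite('pics/c16.png',a)
cv2.imwrite('pics/c17.png',cv2.resize(w[0:200,220:420,::-1],None,fx=3.8,fy=3,interpolation=cv2.INTER_CUBIC))
```

```text
[ 0.50381958 -0.07931909  0.05500892] [9.94687624e-01 1.02938643e-01 3.67811199e-04 1.78968568e-04] 0.14051895081337037 12.05 [ 0.19208761  0.54041124 -0.1096295 ]
```

View pics/c16.png

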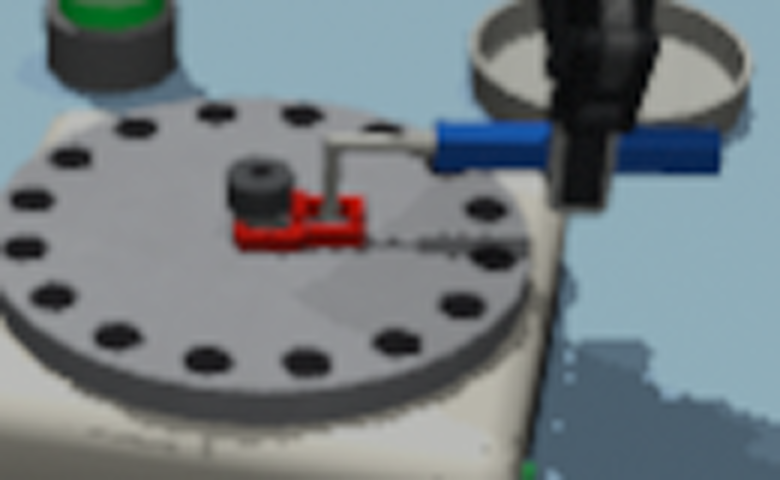

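View pics/c17.png

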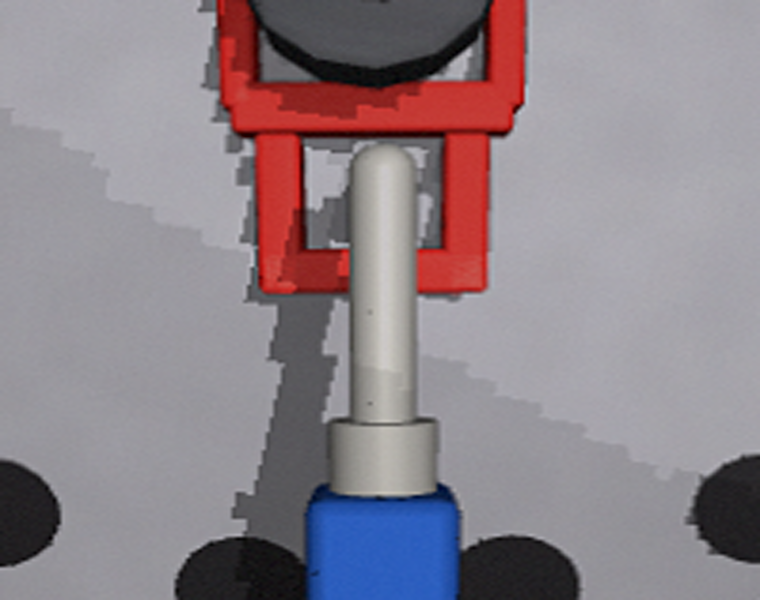

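Emit:
send_rows --pt "0 0 -0.005 0" --pt "-0.008 -0.0015 -0.005 0" --pt "-0.016 -0.003 -0.005 0" --pt "-0.024 -0.005 -0.005 0" --pt "-0.033 -0.007 -0.005 0" --pt "-0.041 -0.0085 -0.005 0" --pt "-0.05 -0.0105 -0.005 0" --pt "-0.059 -0.0125 -0.005 0" --pt "-0.068 -0.0145 -0.005 0" --pt "-0.077 -0.0165 -0.005 0" --pt "-0.086 -0.0185 -0.005 0" --pt "-0.095 -0.02 -0.005 0" --pt "-0.104 -0.022 -0.005 0" --pt "-0.113 -0.024 -0.005 0" --pt "-0.124 -0.026 -0.005 0" --pt "-0.124 -0.026 -0.005 0" --newtons 110

```text
time: 14.05
eef_pos: [0.466, -0.087, 0.0531]
tcp_rot: [0.995, 0.103, -0.0, -0.0]
contact_force: [0.2, -0.2, -0.8]
opening: 0.139
```

Run:
```python
from h import *
im=snap('side','s10'); w=snap('wrist','w10'); s=monitor.get_state(); p=s['eef_pos']; print(p,s['tcp_rot'],s['opening'],s['time'],s['contact_force'])
a=cv2.resize(im[150:230,290:420,::-1],None,fx=6,fy=6,interpolation=cv2.INTER_CUBIC)[:,:780]; 
cv2.imwrite('pics/c18.png',a)
```

```text
[ 0.46627882 -0.08698954  0.05315645] [9.94684657e-01 1.02968110e-01 2.78439390e-05 2.97287797e-05] 0.14024156069875213 14.15 [ 0.03084637  0.56407117 -0.68822393]
```

View pics/c18.png

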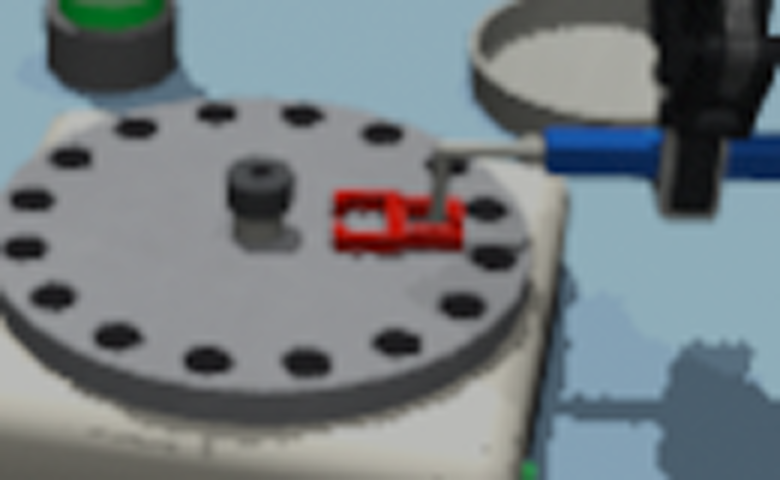

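View pics/w10.png

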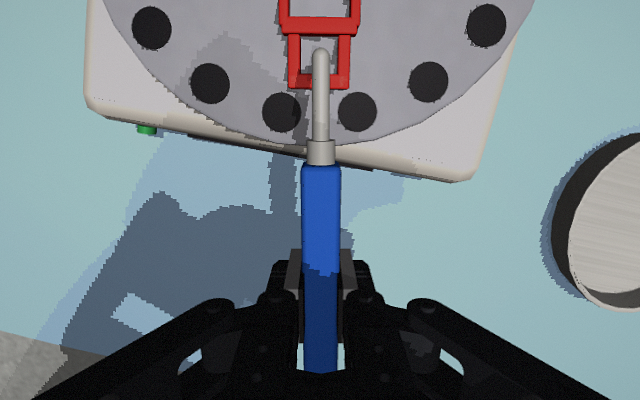

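Emit:
send_rows --pt "0 0 0.03 0" --pt "0 0 0.08 0" --pt "0 0 0.15 0" --pt "0 0 0.22 0" --pt "0.02 0.1 0.22 0" --pt "0.04 0.24 0.22 -0.01" --pt "0.06 0.38 0.22 -0.02" --pt "0.08 0.52 0.22 -0.03" --pt "0.08 0.66 0.22 -0.04" --pt "0.08 0.8 0.22 -0.05" --pt "0.06 0.92 0.22 -0.056" --pt "0.042 1.0 0.22 -0.056" --pt "0.042 1.0 0.22 -0.056"

```text
time: 15.78
eef_pos: [0.4789, 0.2144, 0.1203]
tcp_rot: [0.997, -0.071, 0.001, -0.0]
contact_force: [-0.2, 0.2, -1.0]
opening: 0.138
```

Emit:
send_rows --pt "0 0.13 0 0" --pt "0 0.25 0 0" --pt "0 0.288 0 0" --pt "0 0.288 0 0" --pt "0 0.288 0 0" --pt "0 0.288 0 0"

```text
time: 16.52
eef_pos: [0.479, 0.2984, 0.1191]
tcp_rot: [0.997, -0.073, -0.0, 0.0]
contact_force: [-0.1, 0.4, -1.0]
opening: 0.142
```

Run:
```python
from h import *
im=snap('side','s11'); w=snap('wrist','w11'); s=monitor.get_state(); p=s['eef_pos']; print(p,s['tcp_rot'],np.degrees(2*np.arctan2(s['tcp_rot'][1],s['tcp_rot'][0])),s['opening'],s['time'],s['contact_force'])
t=snap('top','t11')
a=cv2.resize(im[250:400,280:440,::-1],None,fx=4,fy=4,interpolation=cv2.INTER_CUBIC)
cv2.imwrite('pics/c19.png',a)
```

```text
[0.47902253 0.29872245 0.11915976] [ 9.97318140e-01 -7.31882712e-02  5.34892741e-07  6.07838861e-05] -8.394263528858001 0.1365100072731678 16.625 [-0.26914148 -0.62741114 -0.30004386]
```

View pics/c19.png

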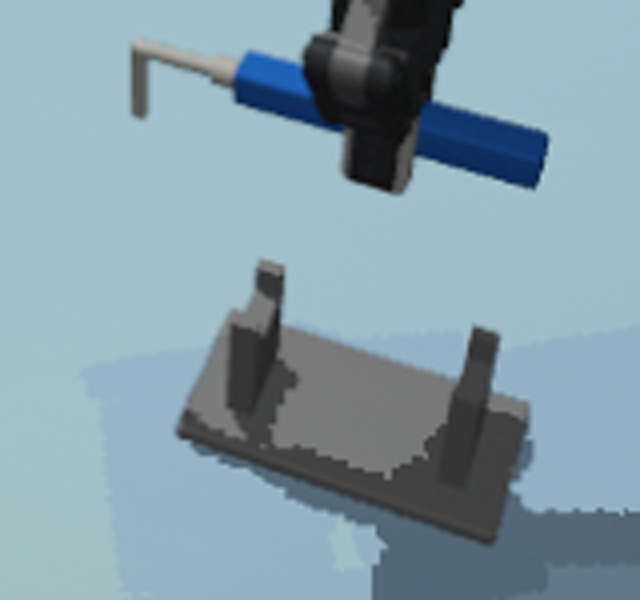

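View pics/w11.png

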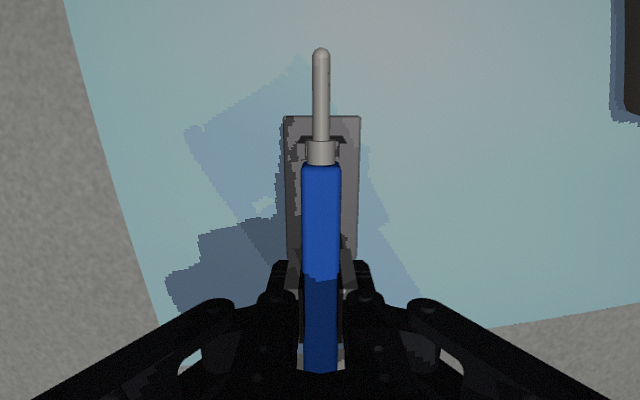

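View pics/t11.png

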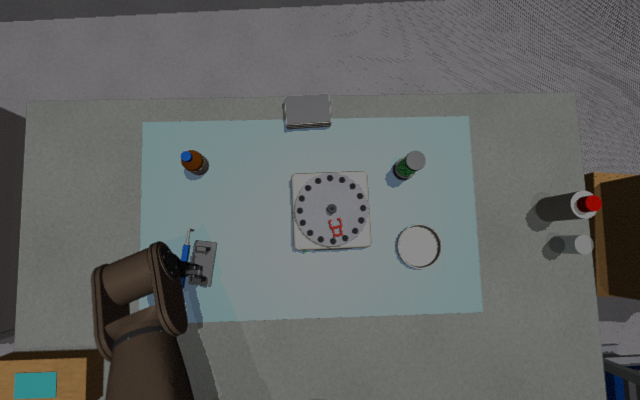

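Emit:
send_rows --pt "0 0.003 -0.08 0" --pt "0 0.003 -0.16 0" --pt "0 0.003 -0.23 0" --pt "0 0.003 -0.28 0" --pt "0 0.003 -0.32 0" --pt "0 0.003 -0.345 0" --pt "0 0.003 -0.359 0" --pt "0 0.003 -0.359 0" --pt "0 0.003 -0.359 0"

```text
time: 17.8
eef_pos: [0.4793, 0.3005, 0.012]
tcp_rot: [0.997, -0.073, 0.001, -0.0]
contact_force: [-0.4, 0.7, 0.1]
opening: 0.143
```

Run:
```python
from h import *
im=snap('side','s12'); s=monitor.get_state(); p=s['eef_pos']; print(p,np.degrees(2*np.arctan2(s['tcp_rot'][1],s['tcp_rot'][0])),s['opening'],s['time'],s['contact_force'])
a=cv2.resize(im[250:400,280:440,::-1],None,fx=4,fy=4,interpolation=cv2.INTER_CUBIC)
cv2.imwrite('pics/c20.png',a)
```

```text
[0.4793304  0.30052172 0.0120183 ] -8.342012754049826 0.14108239229173877 17.85 [ 0.05261988  0.81027416 -0.68735834]
```

View pics/c20.png

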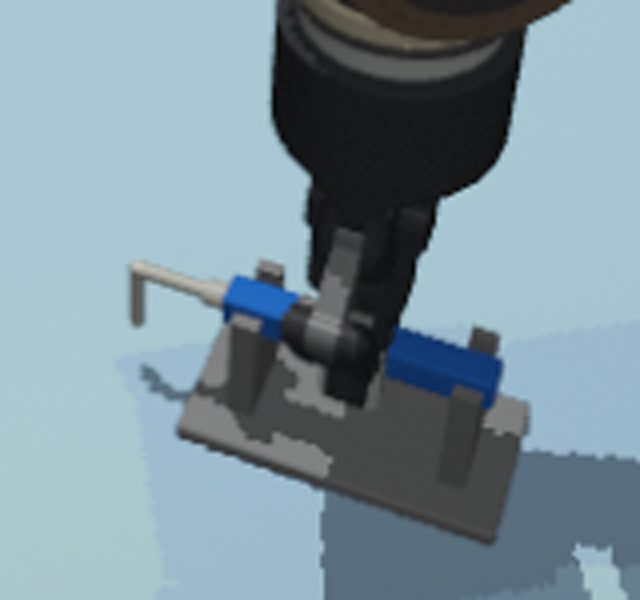

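Seated in the slots; lower 1 mm more, then release, rise and check.

Emit:
send_rows --pt "0 0 -0.004 0" --pt "0 0 -0.004 0"

```text
time: 18.1
eef_pos: [0.4793, 0.3005, 0.0109]
tcp_rot: [0.997, -0.073, 0.0, -0.0]
contact_force: [0.0, 0.4, 2.1]
opening: 0.141
```

Emit:
send_rows --pt "0 0 0 0" --pt "0 0 0 0" --pt "0 0 0 0" --pt "0 0 0 0" --pt "0 0 0 0" --pt "0 0 0.05 0" --pt "0 0 0.15 0" --pt "0 0 0.3 0" --pt "0 0 0.45 0" --pt "0 0 0.6 0" --pt "0 0 0.6 0" --pt "0 0 0.6 0" --jaw 0

```text
time: 19.6
eef_pos: [0.4786, 0.3002, 0.1905]
tcp_rot: [0.997, -0.073, 0.0, -0.0]
contact_force: [-0.7, 0.2, 0.3]
opening: 1.001
```

Run:
```python
from h import *
im=snap('side','s13'); w=snap('wrist','w13'); s=monitor.get_state(); p=s['eef_pos']; print(p,np.degrees(2*np.arctan2(s['tcp_rot'][1],s['tcp_rot'][0])),s['opening'],s['time'],s['contact_force'])
a=cv2.resize(im[250:400,280:440,::-1],None,fx=4,fy=4,interpolation=cv2.INTER_CUBIC)
cv2.imwrite('pics/c21.png',a)
t,ct=load('t11'); cv2.imwrite('pics/c22.png',cv2.resize(t[165:255,285:380,::-1],None,fx=6,fy=6,interpolation=cv2.INTER_CUBIC))
```

```text
[0.47786056 0.29990399 0.1886289 ] -8.34437419173048 0.999710695960017 19.7 [ 0.13310895 -0.41749427 -0.56827579]
```

View pics/c21.png

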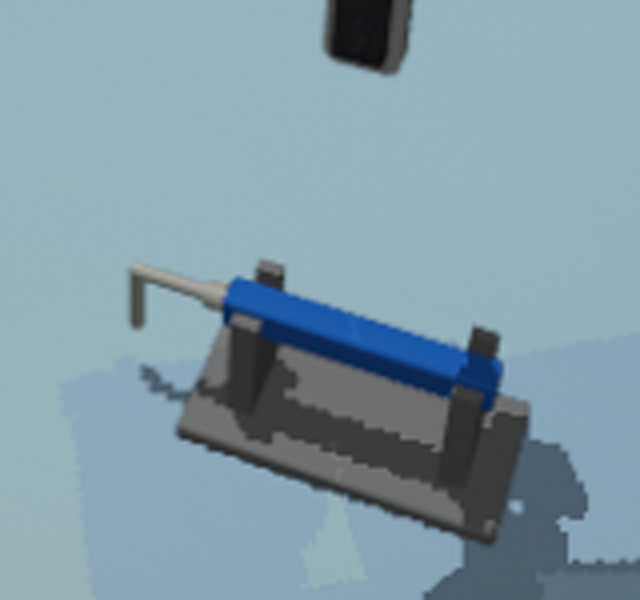

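View pics/c22.png

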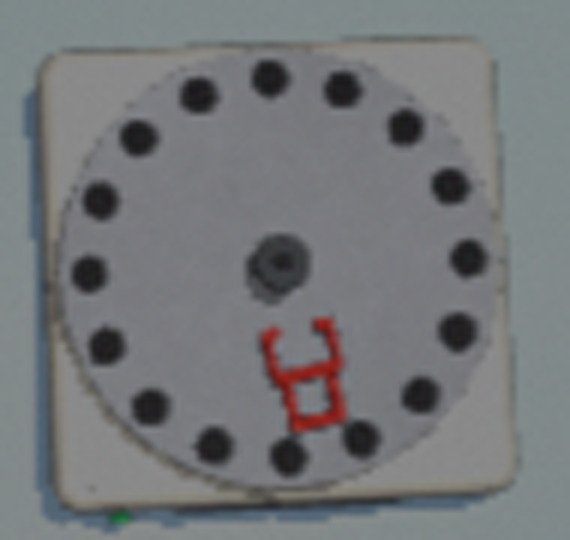

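Emit:
send_rows --pt "0.02 -0.12 0 0.01" --pt "0.04 -0.28 0 0.02" --pt "0.06 -0.46 0 0.03" --pt "0.08 -0.65 0 0.04" --pt "0.08 -0.82 0 0.056" --pt "0.08 -1.0 0 0.056"

```text
time: 20.45
eef_pos: [0.5018, -0.0011, 0.1885]
tcp_rot: [0.995, 0.103, -0.001, -0.0]
contact_force: [0.7, -0.2, 1.4]
opening: 1.005
```

Emit:
send_rows --pt "0 -0.16 -0.05 0" --pt "0 -0.25 -0.1 0" --pt "0 -0.25 -0.1 0" --pt "0 -0.25 -0.1 0" --pt "0 -0.25 -0.1 0"

```text
time: 21.08
eef_pos: [0.5031, -0.0736, 0.1606]
tcp_rot: [0.995, 0.104, 0.0, -0.0]
contact_force: [-0.1, 0.7, 1.0]
opening: 1.002
```

Run:
```python
from h import *
im=snap('wrist','w14'); s=monitor.get_state(); p=s['eef_pos']; print(p,np.degrees(2*np.arctan2(s['tcp_rot'][1],s['tcp_rot'][0])),s['opening'],s['time'])
_,cal=load('w14')
hsv=cv2.cvtColor(im,cv2.COLOR_RGB2HSV)
m=cv2.inRange(hsv,(0,120,60),(8,255,255))|cv2.inRange(hsv,(172,120,60),(180,255,255))
cs,h=cv2.findContours(m,cv2.RETR_CCOMP,cv2.CHAIN_APPROX_NONE)
for c,hh in zip(cs,h[0]):
    if len(c)>25:
        P=onz(cal,c.reshape(-1,2),.067)[:,:2].astype(np.float32)*1000
        print('hole' if hh[3]>=0 else 'outer',cv2.boundingRect(c),cv2.minAreaRect(P))
cv2.imwrite('pics/c23.png',cv2.resize(im[:200,220:420,::-1],None,fx=3.8,fy=3,interpolation=cv2.INTER_CUBIC))
```

```text
[ 0.50319867 -0.07369699  0.16070154] 11.915026704472387 0.9983185835377134 21.125
outer (305, 81, 46, 68) ((562.3848876953125, -64.78314971923828), (46.65888595581055, 31.752561569213867), 11.337935447692871)
hole (316, 118, 23, 23) ((552.8917846679688, -66.6088638305664), (15.608769416809082, 15.884177207946777), 11.968284606933594)
```

View pics/c23.png

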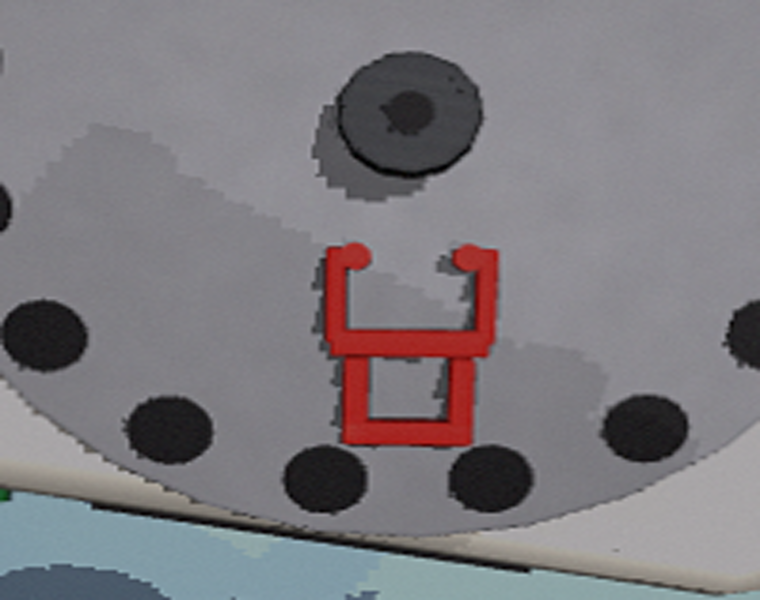

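Emit:
send_rows --pt "0.06 0.01 -0.05 0" --pt "0.12 0.02 -0.1 0" --pt "0.149 0.02 -0.18 0" --pt "0.149 0.02 -0.26 0" --pt "0.149 0.02 -0.33 0" --pt "0.149 0.02 -0.38 0" --pt "0.149 0.02 -0.38 0" --pt "0.149 0.02 -0.38 0" --jaw 0.58 --newtons 40

```text
time: 22.12
eef_pos: [0.5484, -0.0687, 0.0472]
tcp_rot: [0.995, 0.103, 0.001, 0.0]
contact_force: [-0.3, 0.4, 0.7]
opening: 0.42
```

Run:
```python
from h import *
im=snap('side','s15');w=snap('wrist','w15'); s=monitor.get_state(); p=s['eef_pos']; print(p,np.degrees(2*np.arctan2(s['tcp_rot'][1],s['tcp_rot'][0])),s['opening'],s['time'],s['contact_force'])
a=cv2.resize(im[150:230,290:420,::-1],None,fx=6,fy=6,interpolation=cv2.INTER_CUBIC)
cv2.imwrite('pics/c24.png',a)
```

```text
[ 0.54851076 -0.06886058  0.04747494] 11.82549262771289 0.4174028802196103 22.225 [ 0.28145437 -0.06766678  0.10988837]
```

View pics/c24.png

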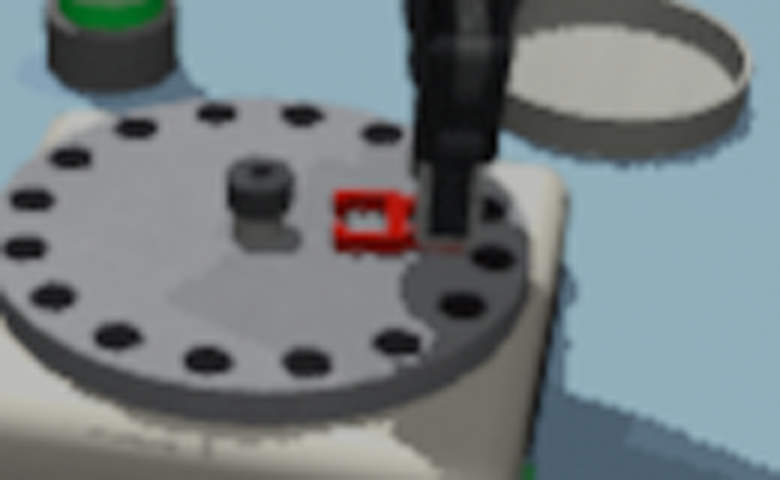

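View pics/w15.png

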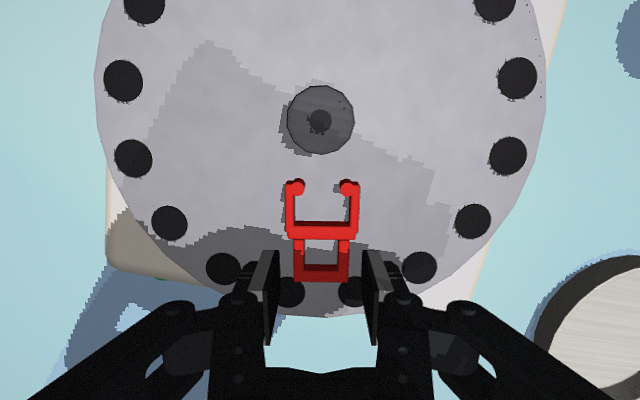

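Emit:
send_rows --pt "0 0.002 -0.01 0" --pt "0 0.002 -0.02 0" --pt "0 0.002 -0.02 0"

```text
time: 22.6
eef_pos: [0.5473, -0.068, 0.0398]
tcp_rot: [0.995, 0.103, -0.0, -0.0]
contact_force: [0.2, -0.2, -0.7]
opening: 0.421
```

Emit:
send_rows --pt "0 0 -0.006 0" --pt "0 0 -0.006 0" --pt "0 0 -0.006 0"

```text
time: 22.98
eef_pos: [0.5476, -0.0681, 0.0384]
tcp_rot: [0.995, 0.103, -0.0, 0.0]
contact_force: [-0.7, -0.4, -0.4]
opening: 0.418
```

Emit:
send_rows --pt "0 0 -0.005 0" --pt "0 0 -0.005 0" --pt "0 0 -0.005 0"

```text
time: 23.35
eef_pos: [0.5478, -0.0681, 0.0371]
tcp_rot: [0.995, 0.103, 0.0, 0.0]
contact_force: [-0.7, -0.4, 1.6]
opening: 0.423
```

Run:
```python
from h import *
im=snap('side','s16');w=snap('wrist','w16'); s=monitor.get_state(); p=s['eef_pos']; print(p,s['opening'],s['time'],s['contact_force'])
a=cv2.resize(im[150:230,290:420,::-1],None,fx=6,fy=6,interpolation=cv2.INTER_CUBIC)
cv2.imwrite('pics/c25.png',a)
```

```text
[ 0.54782896 -0.06814253  0.03717119] 0.4186934605923371 23.45 [ 0.89613806 -0.29935149  1.60301039]
```

View pics/c25.png

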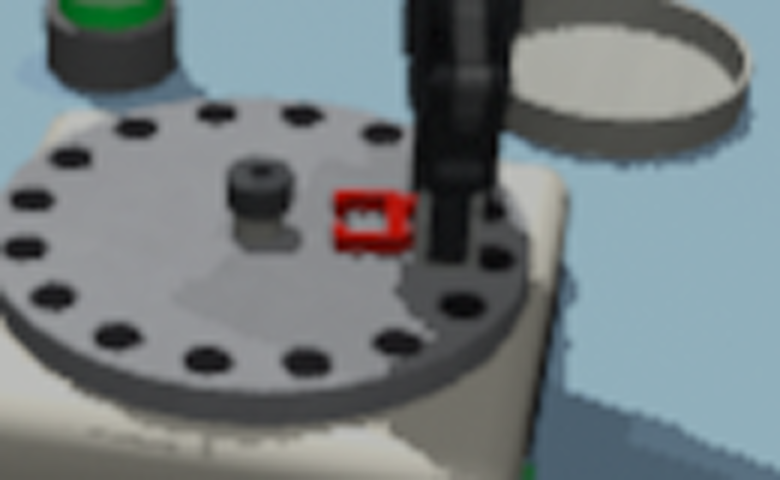

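View pics/w16.png

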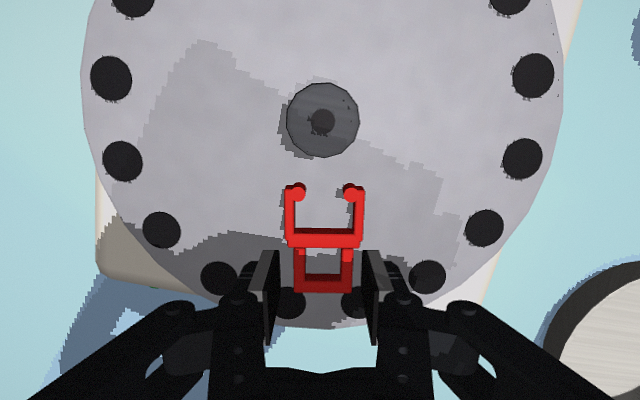

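Run:
```python
from h import *
_,c=load('s16')
from scipy.spatial.transform import Rotation as R
a=np.radians(11.8); d=np.array([np.cos(a),np.sin(a),0]); n=np.array([-np.sin(a),np.cos(a),0])
for yo in (.018,.026):
  for z in(.060,.063,.066,.07): print(yo,z,[proj(c,np.array([.5478,-.0681,z])+n*yo+d*x)[0].round(1).tolist() for x in(-.008,.008)])
```

```text
0.018 0.06 [[367.9, 193.5], [360.3, 193.3]]
0.018 0.063 [[368.0, 192.3], [360.4, 192.1]]
0.018 0.066 [[368.1, 191.1], [360.5, 190.9]]
0.018 0.07 [[368.3, 189.5], [360.6, 189.3]]
0.026 0.06 [[368.1, 195.6], [360.5, 195.4]]
0.026 0.063 [[368.2, 194.4], [360.5, 194.2]]
0.026 0.066 [[368.3, 193.1], [360.6, 192.9]]
0.026 0.07 [[368.5, 191.5], [360.7, 191.3]]
```

Emit:
send_rows --pt "0 0 0.003 0" --pt "0 0 0.003 0" --pt "0 0 0.003 0" --pt "0 0 0.003 0" --pt "0 0 0.003 0" --jaw 1 --newtons 40

```text
time: 24.08
eef_pos: [0.548, -0.0682, 0.0383]
tcp_rot: [0.995, 0.103, 0.0, 0.0]
contact_force: [0.7, 0.5, 4.9]
opening: 0.269
```

Run:
```python
from h import *
im=snap('side','s17');w=snap('wrist','w17'); s=monitor.get_state(); p=s['eef_pos']; print(p,s['opening'],s['time'],s['contact_force'])
```

```text
[ 0.54800042 -0.06816667  0.03828782] 0.2737902829742637 24.175 [-0.24437063  0.21403118  5.21859352]
```

View pics/w17.png

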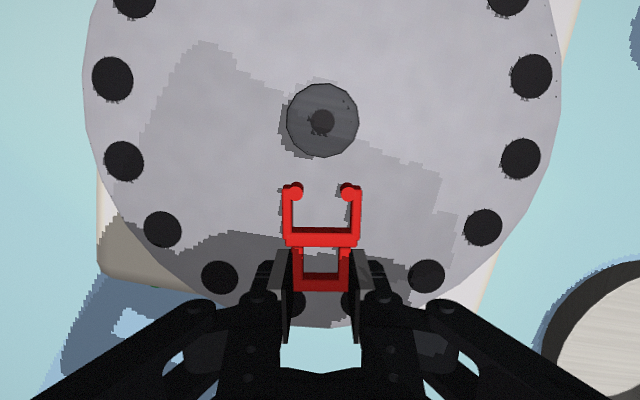

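Emit:
send_rows --pt "0 0 0.03 0" --pt "0 0 0.09 0" --pt "0 0 0.17 0" --pt "0 0 0.25 0" --pt "-0.02 -0.1 0.28 0" --pt "-0.05 -0.25 0.28 0" --pt "-0.09 -0.4 0.28 0" --pt "-0.13 -0.55 0.28 0" --pt "-0.16 -0.68 0.28 0" --pt "-0.173 -0.767 0.28 0" --pt "-0.173 -0.767 0.28 0" --pt "-0.173 -0.767 0.28 0"

```text
time: 25.68
eef_pos: [0.4956, -0.2975, 0.1221]
tcp_rot: [0.995, 0.103, -0.0, -0.0]
contact_force: [-0.3, -0.2, -0.8]
opening: 0.276
```

Run:
```python
from h import *
im=snap('side','s18');w=snap('wrist','w18'); s=monitor.get_state(); p=s['eef_pos']; print(p,s['opening'],s['time'],s['contact_force'],s['qpos'])
cv2.imwrite('pics/c26.png',cv2.resize(im[60:260,250:450,::-1],None,fx=3.8,fy=3,interpolation=cv2.INTER_CUBIC))
```

```text
[ 0.49582407 -0.29699825  0.12189884] 0.27336308559264283 25.775 [ 0.50552266  0.34795172 -0.92188704] [-7.15254184e-01  1.62950926e-01  1.89124434e+00  2.25585786e-04
  1.08780897e+00  6.47913685e-01]
```

View pics/c26.png

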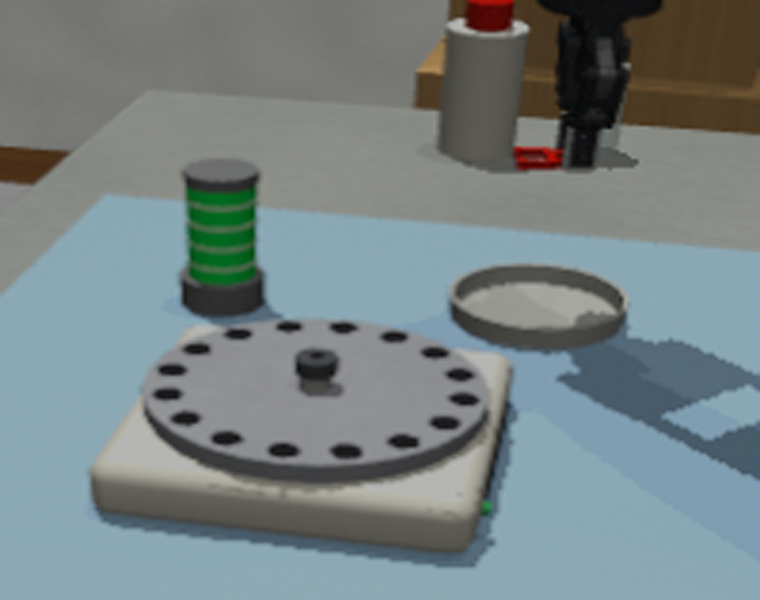

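View pics/w18.png

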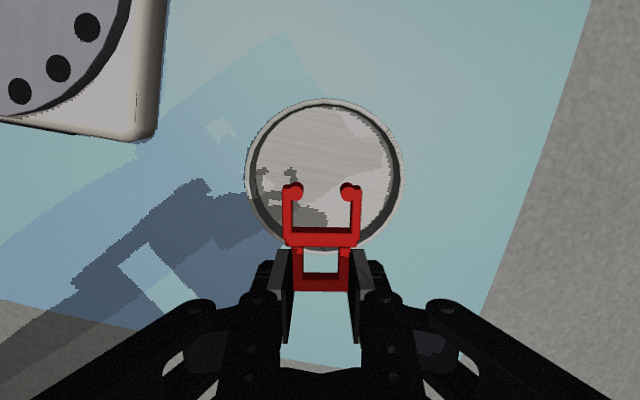

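Run:
```python
from h import *
im,c=load('w18')
print(onz(c,[(324,175),(324,99),(324,251),(245,175),(404,175)],.022))
print(proj(c,[[.496,-.297,.004]]))
```

```text
[[ 0.51077424 -0.29531658  0.022     ]
 [ 0.56546477 -0.28364645  0.022     ]
 [ 0.44923704 -0.30846922  0.022     ]
 [ 0.49842225 -0.23631221  0.022     ]
 [ 0.5234544  -0.355095    0.022     ]]
[[322.02944391 188.03759561]]
```

Emit:
send_rows --pt "0 -0.002 -0.1 0" --pt "0 -0.002 -0.2 0" --pt "0 -0.002 -0.29 0" --pt "0 -0.002 -0.36 0" --pt "0 -0.002 -0.41 0" --pt "0 -0.002 -0.435 0" --pt "0 -0.002 -0.445 0" --pt "0 -0.002 -0.445 0" --pt "0 -0.002 -0.445 0"

```text
time: 26.9
eef_pos: [0.4962, -0.2992, -0.0109]
tcp_rot: [0.995, 0.103, 0.001, 0.001]
contact_force: [0.2, 0.5, -0.1]
opening: 0.274
```

Run:
```python
from h import *
im=snap('side','s19');w=snap('wrist','w19'); s=monitor.get_state(); p=s['eef_pos']; print(p,s['opening'],s['time'],s['contact_force'],s['qpos'])
cv2.imwrite('pics/c27.png',cv2.resize(im[110:190,340:450,::-1],None,fx=7,fy=7,interpolation=cv2.INTER_CUBIC))
```

```text
[ 0.49601631 -0.2991294  -0.01103548] 0.27650154601020477 27.0 [-0.18413004 -0.26289463  0.37808083] [-7.17761100e-01  3.57941551e-01  1.93784074e+00  7.84926871e-06
  8.44659938e-01  6.46886318e-01]
```

View pics/c27.png

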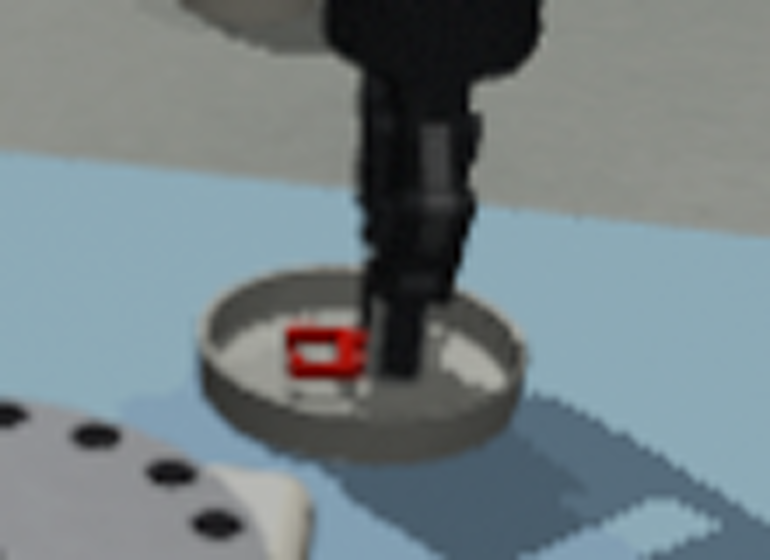

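View pics/w19.png

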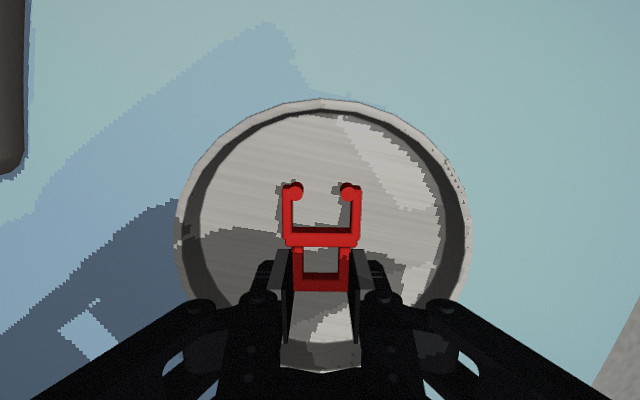

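Emit:
send_rows --pt "0 0 -0.01 0" --pt "0 0 -0.018 0" --pt "0 0 -0.018 0"

```text
time: 27.38
eef_pos: [0.4954, -0.2986, -0.0175]
tcp_rot: [0.995, 0.103, -0.0, -0.0]
contact_force: [1.0, 0.4, -0.2]
opening: 0.274
```

Emit:
send_rows --pt "0 0 0 0" --pt "0 0 0 0" --pt "0 0 0 0" --pt "0 0 0 0" --pt "0 0 0.03 0" --pt "0 0 0.1 0" --pt "0 0 0.2 0" --pt "0 0 0.32 0" --pt "0 0 0.45 0" --pt "0 0 0.45 0" --pt "0 0 0.45 0" --jaw 0.6

```text
time: 28.75
eef_pos: [0.4954, -0.2985, 0.1178]
tcp_rot: [0.995, 0.103, -0.0, -0.0]
contact_force: [-0.3, 1.0, -0.3]
opening: 0.396
```

Run:
```python
from h import *
im=snap('side','s20');w=snap('wrist','w20'); t=snap('top','t20');s=monitor.get_state(); p=s['eef_pos']; print(p,s['opening'],s['time'],s['contact_force'])
cv2.imwrite('pics/c28.png',cv2.resize(im[110:190,340:450,::-1],None,fx=7,fy=7,interpolation=cv2.INTER_CUBIC))
```

```text
[ 0.49478525 -0.29799446  0.116238  ] 0.3963787554855428 28.9 [-0.13834095 -0.0730134   0.21172654]
```

View pics/c28.png

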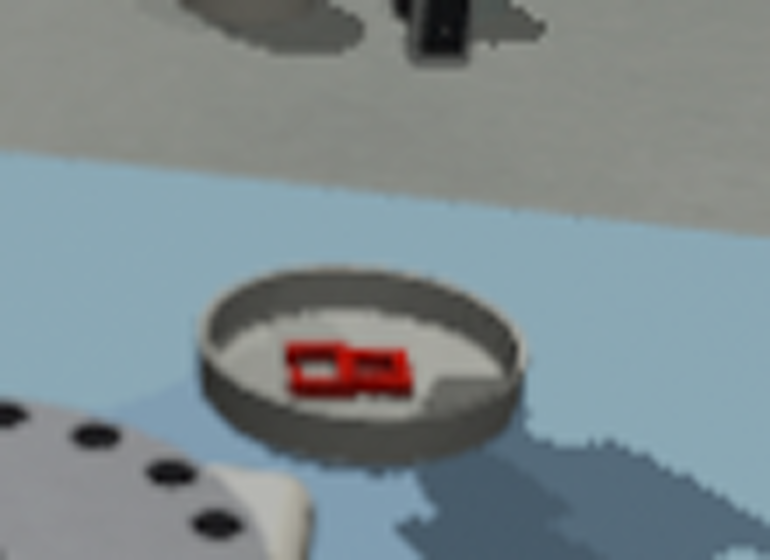

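View pics/w20.png

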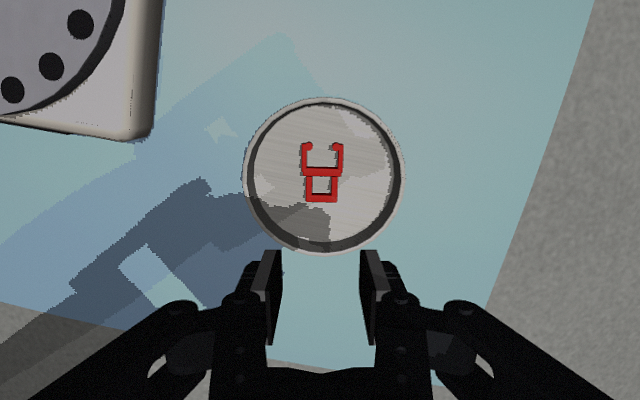

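View pics/s20.png

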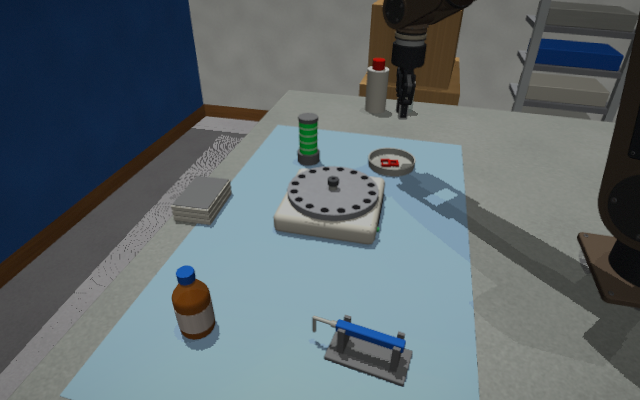

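The clip lies flat on the dish floor, around (321,172) in the wrist view. The pick is in its rest with the hook down, and the bottle and lamp look unmoved. I'll hand it in.

Run:
```python
from plant import workorder
print(workorder.sign_off())
```

```text
the job is handed in; nothing more can be done
None
```

The job is done and handed in at about 29 s of the 67 s allowed. I pried the clip off with the hook in its eye, put the pick back in its rest hook down, then set the clip in the dish. The gripper never touched the clip while it was on the spindle.

**Last checks:**
- **Clip:** the side and wrist pictures show it lying flat on the dish floor, near the middle.
- **Pick:** it sits in both slots of the rest, with its hook down.
- **Bottle and lamp:** by eye, they are in the same place in the first and last side pictures; I did not measure them.
- **Contact:** the gripper is open and clear of everything. The largest contact force I read was about 5 N, when the fingertips touched the turntable as I gripped the clip. Force was only read at the end of each move, so the peak during the pull is not known.

**What disagreed:** the fingertips sit about 39 mm farther back than the stated TCP and `ctrl.tip_reach` (0.017) imply. Because of this, my first grasp closed in the air above the handle and moved nothing. I measured the offset in the side and wrist pictures and corrected for it in every later move.

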